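# Load, lower and close up the parts washer

## Robot

A 6-joint arm with a two-finger parallel gripper is mounted at the origin on the work surface. World frame = base frame: x ahead of the robot, y to its left, z up, the work surface at z = 0. Lengths are in mm, angles in rad, forces in N, time in s.
With the tool pointing down it reaches from about 350 to 975 mm from the base axis. Payload 7.1 kg.
Tool frame: the origin (TCP) lies between the finger pads; the fingertips stand 8 mm ahead of it and the grasp point (between the pads) lies 11 mm behind it (ctrl.tips_ahead is the distance from the TCP to the fingertips, in mm); y points along the fingers, z is the direction in which the jaws open and shut, and the axes are right-handed (so a half turn about y gives the same grasp; the last joint's range is limited). The gripper opens to 88 mm and grips with 3 to 60 N. Pads are 20 mm wide; open, the fingers measure 115 mm over their backs; the gripper's body (75 mm by 178 mm) begins 61 mm behind the grasp point.
Start: joints at [-1.245, 0.423, 1.63, -0, 1.089, -0.019], TCP at [211.272, -588.191, 230.675] pointing down, gripper open.
Joint ranges: [-3, 3], [-0.9, 2.11], [0.09, 2.58], [-1.31, 4.45], [0.11, 2.69], [-2.54, 2.54]. Speed limits (rad/s): [2.39, 2.39, 3.01, 3.14, 3.14, 3.14].

## Interface

Orientations are given as a rotation vector (axis times angle).
In Python, from workcell import ctrl gives the robot as it stands.
- The arm moves only by the shell command python3 -m creep 'ROWS'. ROWS is JSON, a list of rows, each an object of numbers: "tx", "ty", "tz": the shift along the world's x, y, z in mm; "rx", "ry", "rz": the turn, a rotation vector about the world's x, y, z in rad; "fingers": the closure in counts, from 0 (fully open) to 255 (shut). A call has 1 to 10 rows; each row is the pose to reach, as a shift and turn from the pose commanded when the call began; what a row does not reach only later rows make up. A row lasts 1/8 s, in which the tool goes at most 62.5 mm and 10.7 degrees, less where a joint would pass 70% of its speed; a pose out of reach is approached as far as the arm can. A call with a gripper value outside its range is refused whole. The fingers move at their own pace and stop on an object; the grip force is fixed at half the most. Time passes only in rows, so rows that repeat a pose let the fingers close. It gives the time, the measured TCP pose, the force and the opening at its end, in the units of the state.
- ctrl.get_obs(): the state, without advancing time (a new reading comes with each control period).
- ctrl.get_image(name): name is "scene" or "top" or "wrist"; returns a dict with "pixels" (384x512x3 uint8, blue, green, red), "intrinsics" (3x3 intrinsics, pixels), "rvec" (rotation vector, rad) and "tvec" (3), from world to camera coordinates, as OpenCV has them. Camera axes: x right, y down, z forward; pixel columns grow to the right and rows downward; lengths in mm; the calibration is good to about 2 mm. A picture is of the moment at which its call begins. There is no depth.
- ctrl.close_job(): hands the job in, once; it reports no verdict.
The state is a dict: "t": time; "qpos": joint angles; "qvel": joint speeds; "joint_torque": joint torques, N m; "ee_pos": TCP position; "orientation": TCP orientation; "ft_force": force on the tool from outside, world axes, zero at the start; "moment": the same for the moment, N m; "width": finger opening in mm.
Only numpy, scipy, OpenCV 4.12 (cv2) and the standard library are available. Lean on these libraries where they do the work, as an engineer would, in place of code of your own. Each camera call takes 0.05 s, during which the arm holds its last target.

## Task

Put every drivetrain part that lies on the black rubber mat into the raised basket of the parts washer. Then lift the red pawl off the ratchet wheel and keep it lifted until the basket has sunk all the way down into the tub, let the pawl drop back between the teeth, and only then shut the lid fully and swing the yellow-barred clamp fully down over it. Leave the can, the hammer and the jar where they are.

Things in the scene. Friction and masses are not known exactly. Their poses are not given: they have to be found in the camera images.
- washer_rim (a point): centre of the mouth of the washer's blue tub, at rim height (130 mm above the bench). The tub is 260 mm (its x) by 220 mm (its y) outside, fixed to the bench, walls 6 mm. x and y of this frame run along the tub's sides, z up; the lid hinge is on the +y side, the ratchet wheel and pawl on the outside of the -y side, the clamp on the outside of the -x side
- basket_floor (a point): centre of the upper face of the steel basket's floor; axes as the tub's. Inside the basket measures 230 mm (x) by 190 mm (y), walls 36 mm high above this floor and 4 mm thick. Raised, the floor is 102 mm above the bench and the basket's rim 8 mm above the tub's. A brass rack on the outside of the tub's -y side moves with it and, raised, stands up to 36 mm above the tub's rim, at tub x = +11 mm, y = -118 mm
- basket (a joint): how far the basket has sunk, m: 0 raised (start), 0.077 fully down. It hangs on the ratchet drum; it sinks by its own weight, damped, at about 15 to 50 mm/s whenever the pawl is held clear of the wheel, and stops at the next tooth if the pawl is let go
- pawl (a joint): angle of the red pawl, rad: 0 down between the teeth of the wheel, clear of the teeth from about 0.25, end stop at 0.6. Gravity and a light spring pull it back down; lifting takes 2 to 5 N at the grip
- pawl_grip (a point): centre of the free part of the pawl's red grip: a round bar 14 mm in diameter, 79 mm long, level, parallel to the tub's y axis, standing out from the pawl arm to -y. The origin is 50 mm from the arm and 29 mm from the bar's free end. Pinch it from above across the tub's x axis
- pawl_hinge (a point): the pawl's hinge axis (parallel to the tub's y axis). With the pawl down the grip is 110 mm from it towards the tub's -x and 35 mm above; lifting swings the grip up and towards +x about this axis
- lid (a joint): angle of the grey lid, rad: 0 shut flat on the rim, starts open at 1.58 to 1.75, end stop 1.8. A stiff hinge: it stays where it is left (0.65 N m)
- lid_grip (a point): centre of the lid's black handle: a round bar 14 mm in diameter, 120 mm long, parallel to the tub's x axis, on two posts 114 mm apart, 30 mm either way from this point clear of any post. It stands 47 mm (to its centre) off the lid's outer face and 185 mm from the hinge along the lid. The lid is 220 mm wide from the hinge, 8 mm thick. The bar is pinched from above across the tub's y axis and may turn between the fingers
- lid_hinge (a point): point of the lid's hinge axis abreast of lid_grip; the axis is parallel to the tub's x axis, on the tub's +y rim. Shut, the grip lies 185 mm from it towards the tub's -y and 55 mm above it
- clamp (a joint): angle of the clamp bail, rad: 0 fully down, its black rubber-covered rod pressing on the lid; starts swung out at 1.05 to 1.35, end stop 1.5. It stays where it is left (0.15 N m)
- clamp_grip (a point): centre of the clamp's yellow round bar, 14 mm in diameter, 100 mm long, parallel to the tub's y axis, on two arms 86 mm apart. A second thinner rod runs parallel to it 39 mm nearer to the hinge. Pinch it from above across the tub's x axis; it may turn between the fingers
- clamp_hinge (a point): middle of the clamp's hinge axis (parallel to the tub's y axis), on the outside of the tub's -x side. Fully down, the grip lies 45 mm from it towards the tub's +x and 60 mm above it; swung out, it is turned up and away to -x
- part1_mid (a point): bare steel connecting rod, 100 mm long, 24 mm high, shank 18 mm across, round ends 38 and 26 mm across. Origin at its centre, half-way up. x along its length, y across, z up. Its shank (70 mm of its length about the origin) is plain and parallel and is the place to grip. It is loose, 0.14 to 0.30 kg; absent in some starts
- part2_mid (a point): pale aluminium connecting rod, 100 mm long, 24 mm high, shank 18 mm across, round ends 38 and 26 mm across. Origin at its centre, half-way up. x along its length, y across, z up. Its shank (70 mm of its length about the origin) is plain and parallel and is the place to grip. It is loose, 0.14 to 0.30 kg; absent in some starts
- part3_mid (a point): brass-coloured yoke, 100 mm long, 24 mm high, shank 20 mm across, square ends 34 and 30 mm across. Origin at its centre, half-way up. x along its length, y across, z up. Its shank (70 mm of its length about the origin) is plain and parallel and is the place to grip. It is loose, 0.14 to 0.30 kg; absent in some starts
- part4_mid (a point): blue painted yoke, 100 mm long, 24 mm high, shank 20 mm across, square ends 34 and 30 mm across. Origin at its centre, half-way up. x along its length, y across, z up. Its shank (70 mm of its length about the origin) is plain and parallel and is the place to grip. It is loose, 0.14 to 0.30 kg; absent in some starts
- part5_mid (a point): copper-coloured connecting rod, 100 mm long, 24 mm high, shank 18 mm across, round ends 38 and 26 mm across. Origin at its centre, half-way up. x along its length, y across, z up. Its shank (70 mm of its length about the origin) is plain and parallel and is the place to grip. It is loose, 0.14 to 0.30 kg; absent in some starts
- mat: black rubber mat, 300 mm (x) by 360 mm (y), 4 mm thick, fixed; origin at the centre of its underside
- oil: bystander: green can, 60 mm across, 130 mm high, standing; origin at the centre of its foot
- mallet: bystander: hammer with an orange handle, lying; origin under the tool, x along the handle
- jar: bystander: amber glass jar, 64 mm across, 80 mm high, standing; origin at the centre of its foot

How it is judged (in metres and radians):
On the way, in this order (a step that is already met when the one before it is completed fails the run):
1. every part lies in the basket, which is still raised (x of part1_mid in the frame of basket_floor between -0.115 and 0.115 m and y of part1_mid in the frame of basket_floor between -0.095 and 0.095 m and z of part1_mid in the frame of basket_floor between 0 and 0.06 m and x of part2_mid in the frame of basket_floor between -0.115 and 0.115 m and y of part2_mid in the frame of basket_floor between -0.095 and 0.095 m and z of part2_mid in the frame of basket_floor between 0 and 0.06 m and x of part3_mid in the frame of basket_floor between -0.115 and 0.115 m and y of part3_mid in the frame of basket_floor between -0.095 and 0.095 m and z of part3_mid in the frame of basket_floor between 0 and 0.06 m and x of part4_mid in the frame of basket_floor between -0.115 and 0.115 m and y of part4_mid in the frame of basket_floor between -0.095 and 0.095 m and z of part4_mid in the frame of basket_floor between 0 and 0.06 m and x of part5_mid in the frame of basket_floor between -0.115 and 0.115 m and y of part5_mid in the frame of basket_floor between -0.095 and 0.095 m and z of part5_mid in the frame of basket_floor between 0 and 0.06 m and value of joint basket below 0.01 m), for 0.2 s.
2. the basket is fully down and the pawl is back between the teeth (value of joint basket above 0.071 m and value of joint pawl below 0.06 rad), for 0.2 s.
3. the lid is fully shut (value of joint lid below 0.04 rad), for 0.2 s.
4. the clamp is fully down (value of joint clamp below 0.06 rad), for 0.2 s.
At the end, for the whole second after the job is handed in: every part present lies in the basket (its centre inside the basket's walls and at most 60 mm above its floor), the basket is down by at least 71 mm of 77, the pawl is within 0.06 rad of fully down, the lid within 0.04 rad of shut and the clamp within 0.06 rad of fully down (all of step 2 and x of part1_mid in the frame of basket_floor between -0.115 and 0.115 m and y of part1_mid in the frame of basket_floor between -0.095 and 0.095 m and z of part1_mid in the frame of basket_floor between 0 and 0.06 m and x of part2_mid in the frame of basket_floor between -0.115 and 0.115 m and y of part2_mid in the frame of basket_floor between -0.095 and 0.095 m and z of part2_mid in the frame of basket_floor between 0 and 0.06 m and x of part3_mid in the frame of basket_floor between -0.115 and 0.115 m and y of part3_mid in the frame of basket_floor between -0.095 and 0.095 m and z of part3_mid in the frame of basket_floor between 0 and 0.06 m and x of part4_mid in the frame of basket_floor between -0.115 and 0.115 m and y of part4_mid in the frame of basket_floor between -0.095 and 0.095 m and z of part4_mid in the frame of basket_floor between 0 and 0.06 m and x of part5_mid in the frame of basket_floor between -0.115 and 0.115 m and y of part5_mid in the frame of basket_floor between -0.095 and 0.095 m and z of part5_mid in the frame of basket_floor between 0 and 0.06 m and value of joint lid below 0.04 rad and value of joint clamp below 0.06 rad); the robot touches nothing.
It fails at once if the green can is moved by more than 30 mm or tipped (distance of oil from where it was at the start of the episode above 0.03 m or angle between oil's own z axis and vertical above 0.5 rad).
It fails at once if the hammer is moved by more than 30 mm or tipped (distance of mallet from where it was at the start of the episode above 0.03 m).
It fails at once if the amber jar is moved by more than 30 mm or tipped (distance of jar from where it was at the start of the episode above 0.03 m or angle between jar's own z axis and vertical above 0.5 rad).
Of part1, part2, part3, part4, part5 only 3 to 5 are there at a start; the rules pass over those that are not, and their reading is None.
At some moment in a run one of part1, part2, part3, part4, part5 may be knocked a few centimetres aside while the robot is not near it.
Once in a run the grip may slacken for a moment while it holds something.
It also fails if it takes over 210 s, if anything falls off the work surface, if the arm or the gripper's body presses on something with over 40 N, if the wrist force passes 120 N, or if a joint passes its speed limit or range.

## Working session

There is one attempt and no reset: what is moved stays moved. The work goes in short steps, Python scripts to look and compute and a shell command to move; the robot and the scene stay as the last step left them, time stands still between calls to the robot, and variables do not carry over. Pictures are saved under pics/ and viewed, and the job is handed in when it is done.

```bash
ls; mkdir -p pics; cat > h.py <<'E'
import numpy as np, cv2
from workcell import ctrl
def shot(name,fn=None):
    d=ctrl.get_image(name)
    if fn: cv2.imwrite('pics/'+fn,d['pixels'])
    return d
def cam(d):
    R=cv2.Rodrigues(np.array(d['rvec'],float))[0];t=np.array(d['tvec'],float).ravel()
    return np.array(d['intrinsics'],float),R,t
def ray(d,u,v):
    K,R,t=cam(d); r=R.T@np.linalg.inv(K)@np.array([u,v,1.]); return -R.T@t, r/np.linalg.norm(r)
def onz(d,u,v,z):
    o,r=ray(d,u,v); return o+r*(z-o[2])/r[2]
def proj(d,p):
    K,R,t=cam(d); q=K@(R@np.array(p,float)+t); return q[:2]/q[2]
def tri(d1,p1,d2,p2):
    o1,r1=ray(d1,*p1);o2,r2=ray(d2,*p2)
    A=np.stack([r1,-r2],1);s=np.linalg.lstsq(A,o2-o1,rcond=None)[0]
    a=o1+s[0]*r1;b=o2+s[1]*r2
    return (a+b)/2,np.linalg.norm(a-b)
E
python3 - <<'E'
from h import *
for n in ['scene','top','wrist']:
    d=shot(n,n+'0.png'); K,R,t=cam(d); print(n,K.tolist(),(-R.T@t).round(),R.round(2).tolist())
print(ctrl.get_obs())
E
```

```text
pics
scene [[406.840366114493, 0.0, 250.21869257113886], [0.0, 406.840366114493, 188.50938105703196], [0.0, 0.0, 1.0]] [1335. -651. 1052.] [[0.54, 0.84, 0.01], [0.58, -0.37, -0.72], [-0.61, 0.39, -0.69]]
top [[442.12274445212137, 0.0, 247.15823945557872], [0.0, 442.12274445212137, 186.31045577733232], [0.0, 0.0, 1.0]] [ 394. -143. 1318.] [[-0.01, -1.0, -0.02], [-0.99, 0.01, -0.12], [0.12, 0.02, -0.99]]
wrist [[307.5885022248798, 0.0, 258.8112796757396], [0.0, 307.5885022248798, 188.128104281235], [0.0, 0.0, 1.0]] [ 286. -560.  384.] [[0.34, -0.94, -0.0], [-0.9, -0.32, 0.29], [-0.27, -0.1, -0.96]]
{'t': 0.15, 'qpos': array([-1.24499175e+00,  4.23662876e-01,  1.63049916e+00,  2.20193162e-05,
        1.08858872e+00, -1.89574432e-02]), 'qvel': array([-6.54843599e-05, -3.59227294e-03, -3.09668418e-03,  4.53536075e-04,
       -1.79108249e-04,  1.84057253e-03]), 'joint_torque': array([ 1.08458894e-04, -5.44983959e+01, -2.73919415e+01,  6.43635518e-02,
        2.05736049e-02, -7.09902724e-05]), 'ee_pos': array([ 211.15471685, -587.809093  ,  230.08778139]), 'orientation': array([-0.35432505,  2.03538707, -2.03301774]), 'ft_force': array([-1.1098708 , -0.76514445,  0.62831108]), 'moment': array([-0.01986599,  0.01537785,  0.05265886]), 'width': 88.00395144673952}
```

View pics/scene0.png

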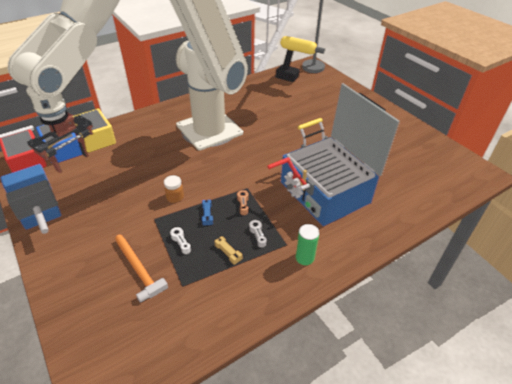

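View pics/top0.png

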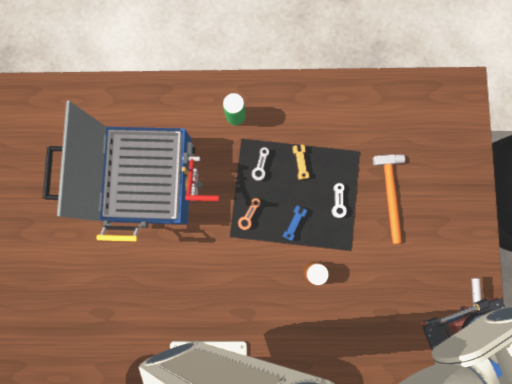

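View pics/wrist0.png

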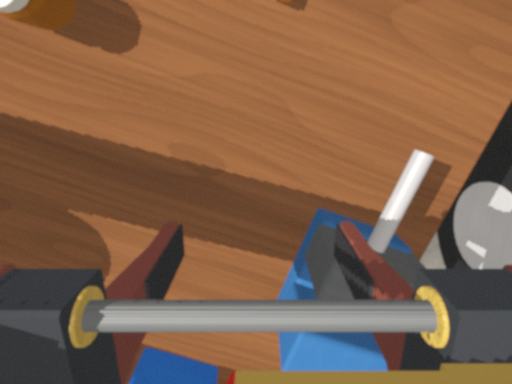

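The top view shows all five parts on the mat: white rod (261,163), brass (301,161), white rod (339,200), blue (294,223), copper (249,213). It also shows the washer around (145,175), the can (234,105), the hammer (393,195) and the jar (317,273). Next I'll measure them.

```bash
cat >> h.py <<'E'
def parts(d):
    """on-mat part blobs: centroid, axis by minAreaRect at top height z=26"""
    im=d['pixels']; hsv=cv2.cvtColor(im,cv2.COLOR_BGR2HSV)
    # mat polygon from dark region
    dark=((hsv[...,2]<60)).astype(np.uint8)
    dark=cv2.morphologyEx(dark,cv2.MORPH_OPEN,np.ones((3,3)))
    dark=cv2.morphologyEx(dark,cv2.MORPH_CLOSE,np.ones((31,31)))
    cs,_=cv2.findContours(dark,cv2.RETR_EXTERNAL,cv2.CHAIN_APPROX_SIMPLE)
    out=[]
    uv=np.array([proj(d,p) for p in MAT(0)]) if MATC is not None else None
    m=np.zeros(dark.shape,np.uint8); cv2.fillPoly(m,[uv.astype(np.int32)],1)
    m=cv2.erode(m,np.ones((3,3)))
    fg=((hsv[...,2]>75)&(m>0)).astype(np.uint8)
    n,l,s,c=cv2.connectedComponentsWithStats(fg)
    for i in range(1,n):
        if s[i,4]<60: continue
        v,u=np.where(l==i)
        P=np.array([onz(d,a,b,24)[:2] for a,b in zip(u,v)])
        r=cv2.minAreaRect(P.astype(np.float32))
        bx=cv2.boxPoints(r); e=bx[1]-bx[0]; f=bx[2]-bx[1]
        L=e if np.hypot(*e)>np.hypot(*f) else f
        col=cv2.mean(im,(l==i).astype(np.uint8))[:3]
        out.append((np.array(r[0]).round(1),np.array(sorted(r[1])).round(),round(float(np.degrees(np.arctan2(L[1],L[0])))%180,1),c[i].round(),np.round(col)))
    return out
MATC=None
def MAT(z): return [[x,y,z] for x,y in MATC]
E
python3 - <<'E'
from h import *
d=shot('top')
im=d['pixels']
cv2.imwrite('pics/topA.png',cv2.resize(im[110:260,30:230],None,fx=4,fy=4,interpolation=cv2.INTER_CUBIC))
cv2.imwrite('pics/topB.png',cv2.resize(im[85:295,220:420],None,fx=2.8,fy=2.8,interpolation=cv2.INTER_CUBIC))
s=shot('scene')['pixels']
cv2.imwrite('pics/scA.png',cv2.resize(s[80:230,255:405],None,fx=4,fy=4,interpolation=cv2.INTER_CUBIC))
for u,v in [(240,140),(360,150),(353,249),(231,237)]: print(onz(d,u,v,4).round())
E
```

```text
[697. -92.   4.]
[ 662. -453.    4.]
[ 367. -422.    4.]
[405. -64.   4.]
```

View pics/topA.png

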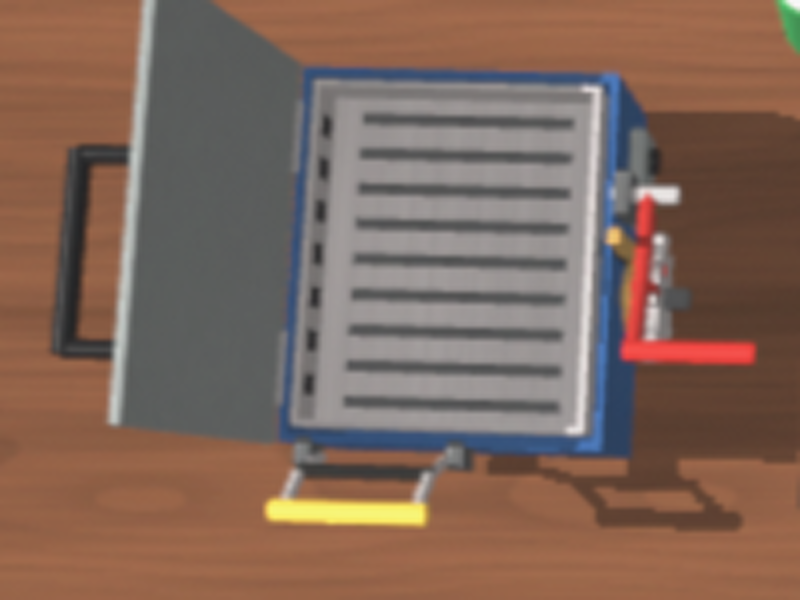

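View pics/topB.png

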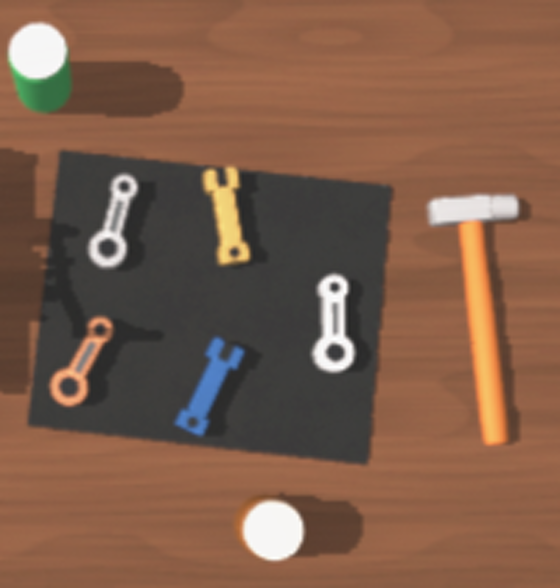

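View pics/scA.png

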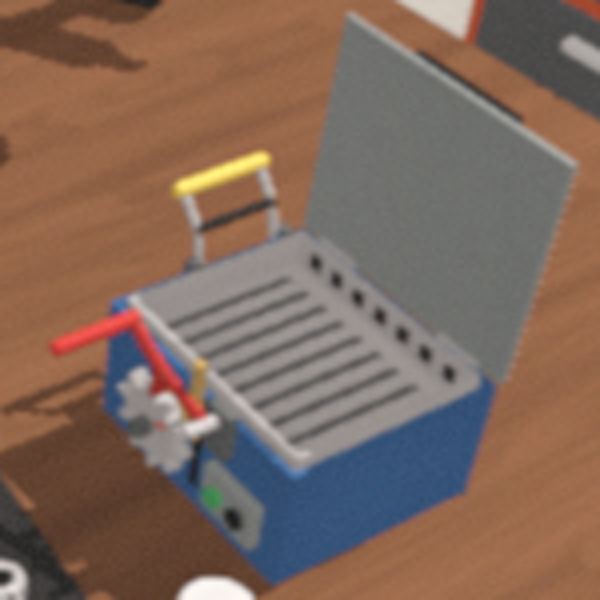

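The top crop shows the tub rim corners near crop (303,68), (617,75), (603,450) and (282,440). The red pawl grip runs (620–755,352), the yellow bar (267–427,512) and the lid handle is at (65,250). Next are the tub pose and part poses.

```bash
sed -i 's/^MATC=None/MATC=[(697,-92),(662,-453),(367,-422),(405,-64)]/' h.py
python3 - <<'E'
from h import *
d=shot('top')
for q in parts(d): print(*q)
g=lambda u,v,z: onz(d,u/4+30-.375,v/4+110-.375,z).round(1)
print('rim')
for u,v in [(303,68),(610,75),(603,450),(282,440)]: print(g(u,v,130))
print('basket rim z138 outer (238x198)')
for u,v in [(318,80),(603,87),(584,434),(292,428)]: print(g(u,v,138))
s=shot('scene')
# red grip ends, yellow bar ends in each view
def blob(d,cond):
    hsv=cv2.cvtColor(d['pixels'],cv2.COLOR_BGR2HSV).astype(int); m=cond(hsv,d['pixels'].astype(int)).astype(np.uint8)
    n,l,st,c=cv2.connectedComponentsWithStats(m)
    return [(c[i].round(1).tolist(),st[i].tolist()) for i in range(1,n) if st[i,4]>25]
yel=lambda h,b:(h[...,0]>22)&(h[...,0]<35)&(h[...,1]>140)&(h[...,2]>150)
red=lambda h,b:((h[...,0]<5)|(h[...,0]>174))&(h[...,1]>170)&(h[...,2]>120)
blk=lambda h,b:(h[...,2]<45)
grn=lambda h,b:(h[...,0]>50)&(h[...,0]<80)&(h[...,1]>150)
for n,x in [('yel',yel),('red',red),('grn',grn)]:
    print(n,'T',blob(d,x),'S',blob(s,x))
E
```

```text
[ 624.9 -271.1] [ 41. 106.] 7.0 [300. 162.] [ 99. 164. 196.]
[ 621.4 -151. ] [ 43. 108.] 169.6 [260. 164.] [166. 167. 171.]
[ 510.2 -380.4] [ 44. 106.] 178.3 [338. 201.] [189. 190. 192.]
[ 471.4 -121.1] [ 43. 105.] 146.0 [248. 215.] [ 95. 122. 171.]
[ 445.1 -248.7] [ 39. 103.] 152.7 [294. 223.] [159. 107.  72.]
rim
[710.  276.4 130. ]
[702.4  62.6 130. ]
[444.2  64.2 130. ]
[452.5 282.1 130. ]
basket rim z138 outer (238x198)
[699.3 262.8 138. ]
[692.   65.9 138. ]
[454.6  75.7 138. ]
[460.1 272.8 138. ]
yel T [([116.6, 237.8], [97, 235, 39, 6, 98])] S [([297.5, 44.6], [281, 37, 34, 16, 328]), ([307.8, 124.6], [299, 121, 20, 8, 28]), ([99.5, 138.6], [85, 124, 30, 28, 463])]
red T [([197.9, 190.5], [186, 160, 33, 41, 266])] S [([22.9, 159.8], [0, 139, 46, 33, 495]), ([285.9, 168.4], [268, 159, 37, 25, 105])]
grn T [] S []
```

```bash

python3 - <<'E'
from h import *
d=shot('top'); s=shot('scene')
R=cv2.Rodrigues(ctrl.get_obs()['orientation'])[0]; print(R.round(3))
g=lambda u,v: (u/4+30-.375,v/4+110-.375)
h=lambda u,v: (u/4+255-.375,v/4+80-.375)
for u,v in [(363,118),(573,123),(343,400),(558,407)]: print('slat',onz(d,*g(u,v),102).round(1))
for n,a,b in [('yelA lidend',(270,511),(264,158)),('yelB',(424,515),(180,188)),('redfree',(752,353),(58,348)),('redarm',(628,352),(134,318)),('rack top',(613,236),(200,365)),
 ('lidtop -x',(113,422),(352,14)),('washerrim+x-y',(617,75),(300,472)),('rim-x-y',(603,452),(118,303))]:
    p,e=tri(d,g(*a),s,h(*b)); print(n,p.round(1),round(e,1))
for n,T in [('T',d),('S',s)]: pass
for n,p in [('can top',(234,103,130)),('jar',(317,274,80))]: print(n,onz(d,p[0],p[1],p[2]).round())
E
```

```text
[[-0.941 -0.     0.338]
 [-0.338  0.    -0.941]
 [-0.    -1.    -0.   ]]
slat [680.8 242.3 102. ]
slat [675.4  93.2 102. ]
slat [481.3 250.5 102. ]
slat [475.3 100.7 102. ]
yelA lidend [404.3 267.5 188. ] 0.1
yelB [401.7 168.9 189.3] 2.1
redfree [505.9 -38.1 168.1] 3.0
redarm [506.7  42.2 165.6] 0.3
rack top [584.   53.  164.6] 0.6
lidtop -x [452.4 297.7 351.1] 0.9
washerrim+x-y [702.8  59.5 135.5] 6.3
rim-x-y [445.1  68.2 127.6] 8.2
can top [773. -81. 130.]
jar [ 302. -305.   80.]
```

Tub pose is centre (577,171) with yaw −2.2°. The rack top at z≈165, bar length 80 and rim sizes all agree with the given data. First pick is the rod at (510,−380), with jaw angle −91.7° (rz −0.375).

```bash
python3 -m creep '[{"tx":299,"ty":208,"tz":-60,"rz":-0.375},{"tx":299,"ty":208,"tz":-60,"rz":-0.375},{"tx":299,"ty":208,"tz":-60,"rz":-0.375},{"tx":299,"ty":208,"tz":-60,"rz":-0.375},{"tx":299,"ty":208,"tz":-60,"rz":-0.375},{"tx":299,"ty":208,"tz":-110,"rz":-0.375},{"tx":299,"ty":208,"tz":-110,"rz":-0.375},{"tx":299,"ty":208,"tz":-110,"rz":-0.375},{"tx":299,"ty":208,"tz":-110,"rz":-0.375}]'
python3 - <<'E'
from h import *
d=shot('wrist','w1.png'); shot('top','t1.png')
print(ctrl.get_obs()['ee_pos'],proj(d,[510.2,-380.4,16]))
E
```

```text
[ 211.27945184 -588.17965746  230.66192919] [ 153.14660259 -225.19805525]schema error: expected keys tx, ty, tz, rx, ry, rz, fingers
```

View pics/w1.png

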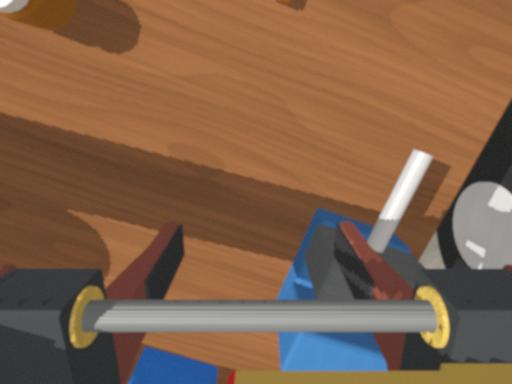

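The call was refused and the picture is unchanged: all keys are required in every row.

```bash
python3 -m creep '[{"tx":299,"ty":208,"tz":-60,"rx":0,"ry":0,"rz":-0.375,"fingers":0},{"tx":299,"ty":208,"tz":-60,"rx":0,"ry":0,"rz":-0.375,"fingers":0},{"tx":299,"ty":208,"tz":-60,"rx":0,"ry":0,"rz":-0.375,"fingers":0},{"tx":299,"ty":208,"tz":-60,"rx":0,"ry":0,"rz":-0.375,"fingers":0},{"tx":299,"ty":208,"tz":-60,"rx":0,"ry":0,"rz":-0.375,"fingers":0},{"tx":299,"ty":208,"tz":-110,"rx":0,"ry":0,"rz":-0.375,"fingers":0},{"tx":299,"ty":208,"tz":-110,"rx":0,"ry":0,"rz":-0.375,"fingers":0},{"tx":299,"ty":208,"tz":-110,"rx":0,"ry":0,"rz":-0.375,"fingers":0},{"tx":299,"ty":208,"tz":-110,"rx":0,"ry":0,"rz":-0.375,"fingers":0}]'
python3 - <<'E'
from h import *
d=shot('wrist','w1.png'); shot('top','t1.png')
print(ctrl.get_obs()['ee_pos'],proj(d,[510.2,-380.4,16]))
E
```

```text
t: 1.68
ee_pos: [509.8, -381.6, 121.8]
orientation: [-0.036, -2.205, 2.207]
ft_force: [-0.9, 0.1, 0.0]
width: 87.9
[ 509.8454784  -381.80564236  122.16365717] [257.9196443  188.52440004]
```

View pics/w1.png

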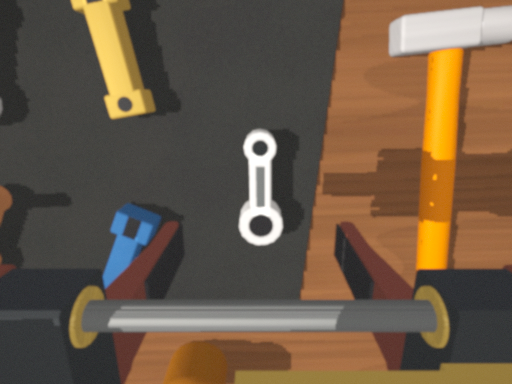

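The wrist view shows the white rod centred at (260,188), against a prediction of (258,188). Descend and grip.

```bash
python3 -m creep '[{"tx":0,"ty":0,"tz":-50,"rx":0,"ry":0,"rz":0,"fingers":0},{"tx":0,"ty":0,"tz":-95,"rx":0,"ry":0,"rz":0,"fingers":0},{"tx":0,"ty":0,"tz":-106,"rx":0,"ry":0,"rz":0,"fingers":0},{"tx":0,"ty":0,"tz":-106,"rx":0,"ry":0,"rz":0,"fingers":255},{"tx":0,"ty":0,"tz":-106,"rx":0,"ry":0,"rz":0,"fingers":255},{"tx":0,"ty":0,"tz":-106,"rx":0,"ry":0,"rz":0,"fingers":255},{"tx":0,"ty":0,"tz":-106,"rx":0,"ry":0,"rz":0,"fingers":255},{"tx":0,"ty":0,"tz":-106,"rx":0,"ry":0,"rz":0,"fingers":255}]'
```

```text
t: 2.78
ee_pos: [510.5, -380.2, 15.1]
orientation: [-0.034, -2.206, 2.207]
ft_force: [-0.9, 0.3, 0.1]
width: 41.1
```

```bash
python3 -m creep '[{"tx":0,"ty":0,"tz":0,"rx":0,"ry":0,"rz":0,"fingers":255},{"tx":0,"ty":0,"tz":0,"rx":0,"ry":0,"rz":0,"fingers":255},{"tx":0,"ty":0,"tz":0,"rx":0,"ry":0,"rz":0,"fingers":255},{"tx":0,"ty":0,"tz":0,"rx":0,"ry":0,"rz":0,"fingers":255},{"tx":0,"ty":0,"tz":30,"rx":0,"ry":0,"rz":0,"fingers":255},{"tx":0,"ty":0,"tz":85,"rx":0,"ry":0,"rz":0,"fingers":255},{"tx":0,"ty":0,"tz":145,"rx":0,"ry":0,"rz":0,"fingers":255},{"tx":0,"ty":0,"tz":205,"rx":0,"ry":0,"rz":0,"fingers":255},{"tx":0,"ty":0,"tz":225,"rx":0,"ry":0,"rz":0,"fingers":255}]'
```

```text
t: 3.9
ee_pos: [511.5, -381.0, 243.9]
orientation: [-0.038, -2.205, 2.212]
ft_force: [-0.4, -0.5, -3.0]
width: 17.9
```

```bash
python3 -m creep '[{"tx":149,"ty":548,"tz":0,"rx":0,"ry":0,"rz":1.562,"fingers":255},{"tx":149,"ty":548,"tz":0,"rx":0,"ry":0,"rz":1.562,"fingers":255},{"tx":149,"ty":548,"tz":0,"rx":0,"ry":0,"rz":1.562,"fingers":255},{"tx":149,"ty":548,"tz":0,"rx":0,"ry":0,"rz":1.562,"fingers":255},{"tx":149,"ty":548,"tz":0,"rx":0,"ry":0,"rz":1.562,"fingers":255},{"tx":149,"ty":548,"tz":0,"rx":0,"ry":0,"rz":1.562,"fingers":255},{"tx":149,"ty":548,"tz":0,"rx":0,"ry":0,"rz":1.562,"fingers":255},{"tx":149,"ty":548,"tz":0,"rx":0,"ry":0,"rz":1.562,"fingers":255},{"tx":149,"ty":548,"tz":0,"rx":0,"ry":0,"rz":1.562,"fingers":255},{"tx":149,"ty":548,"tz":0,"rx":0,"ry":0,"rz":1.562,"fingers":255}]'
python3 - <<'E'
from h import *
d=shot('top','t2.png'); s=shot('scene','s2.png')
for q in parts(d): print(*q)
E
```

```text
t: 5.15
ee_pos: [659.1, 172.0, 238.8]
orientation: [-1.193, 1.235, -1.233]
ft_force: [0.0, -0.5, -2.1]
width: 18.0
[ 621.3 -150.6] [ 40. 102.] 169.2 [260. 164.] [108. 108. 111.]
[ 623.5 -271.8] [ 36. 101.] 6.4 [301. 162.] [ 62. 101. 126.]
[ 473.6 -118.2] [ 42. 103.] 153.1 [248. 215.] [ 84. 109. 158.]
[ 445.1 -248.6] [ 36. 103.] 152.6 [294. 223.] [142.  95.  63.]
```

View pics/s2.png

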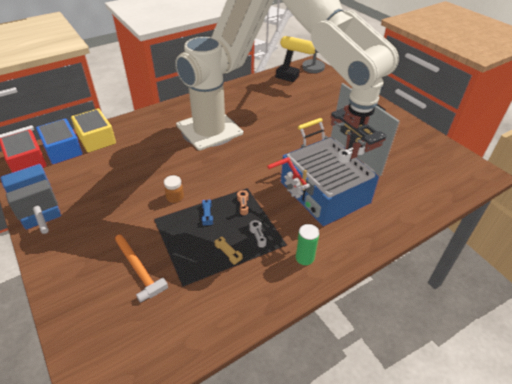

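```bash
python3 -m creep '[{"tx":-1,"ty":0,"tz":-60,"rx":0,"ry":0,"rz":0,"fingers":255},{"tx":-1,"ty":0,"tz":-105,"rx":0,"ry":0,"rz":0,"fingers":255},{"tx":-1,"ty":0,"tz":-124,"rx":0,"ry":0,"rz":0,"fingers":255},{"tx":-1,"ty":0,"tz":-124,"rx":0,"ry":0,"rz":0,"fingers":255},{"tx":-1,"ty":0,"tz":-124,"rx":0,"ry":0,"rz":0,"fingers":168},{"tx":-1,"ty":0,"tz":-124,"rx":0,"ry":0,"rz":0,"fingers":168},{"tx":-1,"ty":0,"tz":-124,"rx":0,"ry":0,"rz":0,"fingers":168},{"tx":-1,"ty":0,"tz":-70,"rx":0,"ry":0,"rz":0,"fingers":168},{"tx":-1,"ty":0,"tz":-10,"rx":0,"ry":0,"rz":0,"fingers":168},{"tx":-1,"ty":0,"tz":0,"rx":0,"ry":0,"rz":0,"fingers":168}]'
python3 - <<'E'
from h import *
o=ctrl.get_obs(); print(cv2.Rodrigues(o['orientation'])[0][:,2], o['width'])
d=shot('wrist','w3.png')
E
```

```text
t: 6.5
ee_pos: [660.9, 168.5, 245.5]
orientation: [-1.182, 1.232, -1.24]
ft_force: [0.5, 0.6, 0.2]
width: 30.1
[ 0.99920525 -0.03886423  0.00885637] 30.13756577321058
```

View pics/w3.png

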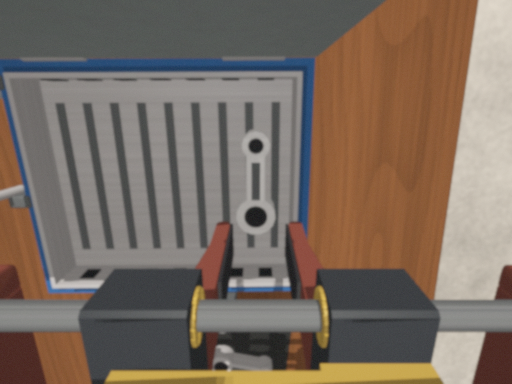

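The rod lies in the basket at (256,180) in the wrist view. Next is the rod at (621,−151).

```bash
python3 -m creep '[{"tx":-37,"ty":-318,"tz":0,"rx":0,"ry":0,"rz":1.424,"fingers":0},{"tx":-37,"ty":-318,"tz":0,"rx":0,"ry":0,"rz":1.424,"fingers":0},{"tx":-37,"ty":-318,"tz":0,"rx":0,"ry":0,"rz":1.424,"fingers":0},{"tx":-37,"ty":-318,"tz":0,"rx":0,"ry":0,"rz":1.424,"fingers":0},{"tx":-37,"ty":-318,"tz":0,"rx":0,"ry":0,"rz":1.424,"fingers":0},{"tx":-37,"ty":-318,"tz":-20,"rx":0,"ry":0,"rz":1.424,"fingers":0},{"tx":-37,"ty":-318,"tz":-70,"rx":0,"ry":0,"rz":1.424,"fingers":0},{"tx":-37,"ty":-318,"tz":-120,"rx":0,"ry":0,"rz":1.424,"fingers":0},{"tx":-37,"ty":-318,"tz":-120,"rx":0,"ry":0,"rz":1.424,"fingers":0},{"tx":-37,"ty":-318,"tz":-120,"rx":0,"ry":0,"rz":1.424,"fingers":0}]'
python3 - <<'E'
from h import *
d=shot('wrist','w4.png'); print(ctrl.get_obs()['ee_pos'],proj(d,[621.3,-150.6,16]))
E
```

```text
t: 7.8
ee_pos: [621.7, -150.2, 120.4]
orientation: [-1.566, 0.148, -0.148]
ft_force: [-0.6, 0.1, 0.9]
width: 88.0
[ 622.39904382 -150.34356302  121.30839526] [257.82122643 190.03141961]
```

View pics/w4.png

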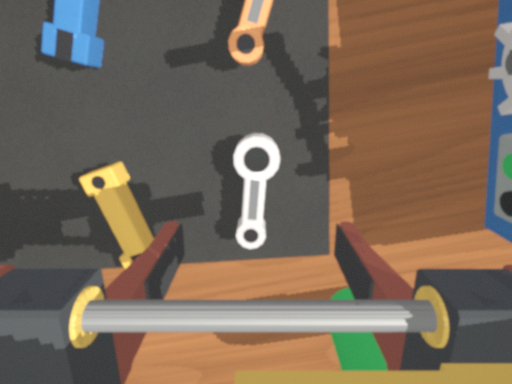

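The rod is at (254,191) against a prediction of (258,190). Grip it.

```bash
python3 -m creep '[{"tx":0,"ty":1,"tz":-50,"rx":0,"ry":0,"rz":-0.03,"fingers":0},{"tx":0,"ty":1,"tz":-95,"rx":0,"ry":0,"rz":-0.03,"fingers":0},{"tx":0,"ty":1,"tz":-105,"rx":0,"ry":0,"rz":-0.03,"fingers":0},{"tx":0,"ty":1,"tz":-105,"rx":0,"ry":0,"rz":-0.03,"fingers":255},{"tx":0,"ty":1,"tz":-105,"rx":0,"ry":0,"rz":-0.03,"fingers":255},{"tx":0,"ty":1,"tz":-105,"rx":0,"ry":0,"rz":-0.03,"fingers":255},{"tx":0,"ty":1,"tz":-105,"rx":0,"ry":0,"rz":-0.03,"fingers":255},{"tx":0,"ty":1,"tz":-105,"rx":0,"ry":0,"rz":-0.03,"fingers":255},{"tx":0,"ty":1,"tz":-105,"rx":0,"ry":0,"rz":-0.03,"fingers":255},{"tx":0,"ty":1,"tz":-105,"rx":0,"ry":0,"rz":-0.03,"fingers":255}]'
python3 -m creep '[{"tx":0,"ty":0,"tz":0,"rx":0,"ry":0,"rz":0,"fingers":255},{"tx":0,"ty":0,"tz":0,"rx":0,"ry":0,"rz":0,"fingers":255},{"tx":0,"ty":0,"tz":30,"rx":0,"ry":0,"rz":0,"fingers":255},{"tx":0,"ty":0,"tz":85,"rx":0,"ry":0,"rz":0,"fingers":255},{"tx":0,"ty":0,"tz":145,"rx":0,"ry":0,"rz":0,"fingers":255},{"tx":0,"ty":0,"tz":205,"rx":0,"ry":0,"rz":0,"fingers":255},{"tx":0,"ty":0,"tz":225,"rx":0,"ry":0,"rz":0,"fingers":255}]'
```

```text
t: 9.1
ee_pos: [621.3, -149.5, 14.7]
orientation: [-1.564, 0.169, -0.169]
ft_force: [-1.0, -1.5, 1.4]
width: 21.8
t: 9.98
ee_pos: [622.7, -149.3, 243.4]
orientation: [-1.565, 0.165, -0.174]
ft_force: [-0.1, -0.5, -3.6]
width: 17.2
```

```bash
python3 -m creep '[{"tx":-3,"ty":319,"tz":0,"rx":0,"ry":0,"rz":-1.394,"fingers":255},{"tx":-3,"ty":319,"tz":0,"rx":0,"ry":0,"rz":-1.394,"fingers":255},{"tx":-3,"ty":319,"tz":0,"rx":0,"ry":0,"rz":-1.394,"fingers":255},{"tx":-3,"ty":319,"tz":0,"rx":0,"ry":0,"rz":-1.394,"fingers":255},{"tx":-3,"ty":319,"tz":0,"rx":0,"ry":0,"rz":-1.394,"fingers":255},{"tx":-3,"ty":319,"tz":0,"rx":0,"ry":0,"rz":-1.394,"fingers":255},{"tx":-3,"ty":319,"tz":0,"rx":0,"ry":0,"rz":-1.394,"fingers":255},{"tx":-3,"ty":319,"tz":0,"rx":0,"ry":0,"rz":-1.394,"fingers":255},{"tx":-3,"ty":319,"tz":0,"rx":0,"ry":0,"rz":-1.394,"fingers":255},{"tx":-3,"ty":319,"tz":-40,"rx":0,"ry":0,"rz":-1.394,"fingers":255}]'
python3 - <<'E'
from h import *
d=shot('top'); s=shot('scene','s5.png')
o=ctrl.get_obs(); print(cv2.Rodrigues(o['orientation'])[0][:,2],o['ee_pos'],o['width'])
for q in parts(d): print(*q)
E
```

```text
t: 11.22
ee_pos: [620.1, 170.3, 201.1]
orientation: [-1.187, 1.233, -1.237]
ft_force: [0.3, 0.6, -2.7]
width: 17.6
[ 0.99928311 -0.03680851 -0.00885381] [614.93587977 168.87242697 194.77606535] 17.418099436521857
[ 623.4 -270.5] [ 40. 102.] 5.4 [300. 162.] [ 72. 118. 148.]
[ 473.6 -118.2] [ 42. 103.] 153.1 [248. 215.] [ 87. 113. 163.]
[ 445.1 -248.6] [ 36. 103.] 152.6 [294. 223.] [145.  97.  65.]
```

```bash
python3 -m creep '[{"tx":0,"ty":0,"tz":-45,"rx":0,"ry":0,"rz":0,"fingers":255},{"tx":0,"ty":0,"tz":-75,"rx":0,"ry":0,"rz":0,"fingers":255},{"tx":0,"ty":0,"tz":-84,"rx":0,"ry":0,"rz":0,"fingers":255},{"tx":0,"ty":0,"tz":-84,"rx":0,"ry":0,"rz":0,"fingers":255},{"tx":0,"ty":0,"tz":-84,"rx":0,"ry":0,"rz":0,"fingers":168},{"tx":0,"ty":0,"tz":-84,"rx":0,"ry":0,"rz":0,"fingers":168},{"tx":0,"ty":0,"tz":-84,"rx":0,"ry":0,"rz":0,"fingers":168},{"tx":0,"ty":0,"tz":-30,"rx":0,"ry":0,"rz":0,"fingers":168},{"tx":0,"ty":0,"tz":30,"rx":0,"ry":0,"rz":0,"fingers":168},{"tx":0,"ty":0,"tz":40,"rx":0,"ry":0,"rz":0,"fingers":168}]'
python3 - <<'E'
from h import *
d=shot('wrist','w6.png')
E
```

```text
t: 12.58
ee_pos: [620.8, 170.5, 245.1]
orientation: [-1.183, 1.233, -1.24]
ft_force: [-0.4, -0.1, -0.5]
width: 29.5
```

View pics/w6.png

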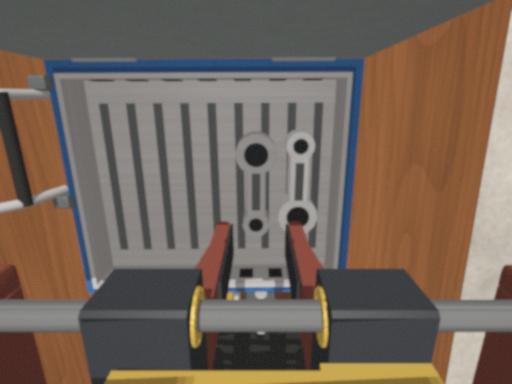

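Two rods are in, at (256,190) and (300,180). Next is the brass yoke at (624,−271).

```bash
python3 -m creep '[{"tx":6,"ty":-440,"tz":0,"rx":0,"ry":0,"rz":-1.422,"fingers":0},{"tx":6,"ty":-440,"tz":0,"rx":0,"ry":0,"rz":-1.422,"fingers":0},{"tx":6,"ty":-440,"tz":0,"rx":0,"ry":0,"rz":-1.422,"fingers":0},{"tx":6,"ty":-440,"tz":0,"rx":0,"ry":0,"rz":-1.422,"fingers":0},{"tx":6,"ty":-440,"tz":0,"rx":0,"ry":0,"rz":-1.422,"fingers":0},{"tx":6,"ty":-440,"tz":0,"rx":0,"ry":0,"rz":-1.422,"fingers":0},{"tx":6,"ty":-440,"tz":-60,"rx":0,"ry":0,"rz":-1.422,"fingers":0},{"tx":6,"ty":-440,"tz":-120,"rx":0,"ry":0,"rz":-1.422,"fingers":0},{"tx":6,"ty":-440,"tz":-120,"rx":0,"ry":0,"rz":-1.422,"fingers":0},{"tx":6,"ty":-440,"tz":-120,"rx":0,"ry":0,"rz":-1.422,"fingers":0}]'
python3 - <<'E'
from h import *
d=shot('wrist','w7.png'); print(ctrl.get_obs()['ee_pos'],proj(d,[624,-271,16]))
E
```

```text
t: 13.88
ee_pos: [623.4, -269.4, 118.1]
orientation: [-0.125, 2.167, -2.163]
ft_force: [-0.0, 1.2, 0.5]
width: 88.0
[ 624.69198429 -269.53729835  120.1467979 ] [261.61119973 189.25420046]
```

View pics/w7.png

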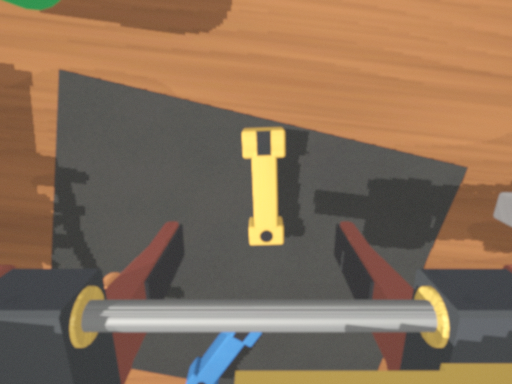

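The brass yoke is centred at (264,186), about 2 mm off. Grip it.

```bash
python3 -m creep '[{"tx":1,"ty":-2,"tz":-50,"rx":0,"ry":0,"rz":0.02,"fingers":0},{"tx":1,"ty":-2,"tz":-95,"rx":0,"ry":0,"rz":0.02,"fingers":0},{"tx":1,"ty":-2,"tz":-105,"rx":0,"ry":0,"rz":0.02,"fingers":0},{"tx":1,"ty":-2,"tz":-105,"rx":0,"ry":0,"rz":0.02,"fingers":255},{"tx":1,"ty":-2,"tz":-105,"rx":0,"ry":0,"rz":0.02,"fingers":255},{"tx":1,"ty":-2,"tz":-105,"rx":0,"ry":0,"rz":0.02,"fingers":255},{"tx":1,"ty":-2,"tz":-105,"rx":0,"ry":0,"rz":0.02,"fingers":255},{"tx":1,"ty":-2,"tz":-105,"rx":0,"ry":0,"rz":0.02,"fingers":255},{"tx":1,"ty":-2,"tz":-105,"rx":0,"ry":0,"rz":0.02,"fingers":255},{"tx":1,"ty":-2,"tz":-105,"rx":0,"ry":0,"rz":0.02,"fingers":255}]'
python3 -m creep '[{"tx":0,"ty":0,"tz":0,"rx":0,"ry":0,"rz":0,"fingers":255},{"tx":0,"ty":0,"tz":0,"rx":0,"ry":0,"rz":0,"fingers":255},{"tx":0,"ty":0,"tz":30,"rx":0,"ry":0,"rz":0,"fingers":255},{"tx":0,"ty":0,"tz":85,"rx":0,"ry":0,"rz":0,"fingers":255},{"tx":0,"ty":0,"tz":145,"rx":0,"ry":0,"rz":0,"fingers":255},{"tx":0,"ty":0,"tz":205,"rx":0,"ry":0,"rz":0,"fingers":255},{"tx":0,"ty":0,"tz":225,"rx":0,"ry":0,"rz":0,"fingers":255}]'
```

```text
t: 15.18
ee_pos: [625.3, -272.3, 14.6]
orientation: [-0.14, 2.154, -2.154]
ft_force: [-0.3, -1.6, -0.2]
width: 21.4
t: 16.05
ee_pos: [626.7, -272.7, 243.6]
orientation: [-0.134, 2.149, -2.155]
ft_force: [1.3, 0.5, -3.5]
width: 20.4
```

```bash
python3 -m creep '[{"tx":-48,"ty":444,"tz":0,"rx":0,"ry":0,"rz":1.402,"fingers":255},{"tx":-48,"ty":444,"tz":0,"rx":0,"ry":0,"rz":1.402,"fingers":255},{"tx":-48,"ty":444,"tz":0,"rx":0,"ry":0,"rz":1.402,"fingers":255},{"tx":-48,"ty":444,"tz":0,"rx":0,"ry":0,"rz":1.402,"fingers":255},{"tx":-48,"ty":444,"tz":0,"rx":0,"ry":0,"rz":1.402,"fingers":255},{"tx":-48,"ty":444,"tz":0,"rx":0,"ry":0,"rz":1.402,"fingers":255},{"tx":-48,"ty":444,"tz":0,"rx":0,"ry":0,"rz":1.402,"fingers":255},{"tx":-48,"ty":444,"tz":0,"rx":0,"ry":0,"rz":1.402,"fingers":255},{"tx":-48,"ty":444,"tz":0,"rx":0,"ry":0,"rz":1.402,"fingers":255},{"tx":-48,"ty":444,"tz":-40,"rx":0,"ry":0,"rz":1.402,"fingers":255}]'
python3 - <<'E'
from h import *
d=shot('top'); w=shot('wrist','w8.png')
o=ctrl.get_obs(); print(cv2.Rodrigues(o['orientation'])[0][:,2],o['ee_pos'],o['width'])
for q in parts(d): print(*q)
E
```

```text
t: 17.3
ee_pos: [579.1, 171.7, 200.9]
orientation: [-1.185, 1.237, -1.241]
ft_force: [0.2, -0.5, -3.6]
width: 19.7
[ 0.99908056 -0.04199405 -0.00863367] [574.11019134 169.87516685 195.09193537] 20.12180589216218
[ 473.5 -118.2] [ 42. 103.] 153.1 [248. 215.] [ 85. 110. 159.]
[ 444.6 -248.2] [ 36. 102.] 152.4 [294. 224.] [138.  93.  63.]
```

View pics/w8.png

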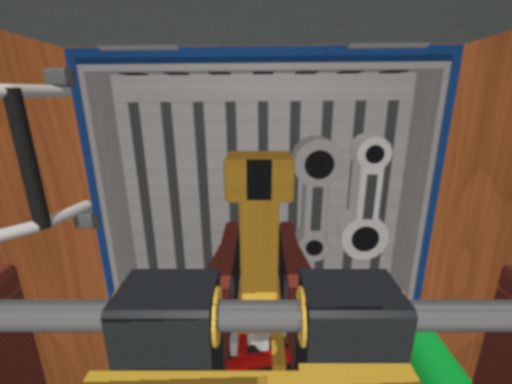

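The brass yoke hangs straight next to the second rod, with a clear gap. Lower and release.

```bash
python3 -m creep '[{"tx":-1,"ty":0,"tz":-45,"rx":0,"ry":0,"rz":0,"fingers":255},{"tx":-1,"ty":0,"tz":-75,"rx":0,"ry":0,"rz":0,"fingers":255},{"tx":-1,"ty":0,"tz":-84,"rx":0,"ry":0,"rz":0,"fingers":255},{"tx":-1,"ty":0,"tz":-84,"rx":0,"ry":0,"rz":0,"fingers":255},{"tx":-1,"ty":0,"tz":-84,"rx":0,"ry":0,"rz":0,"fingers":164},{"tx":-1,"ty":0,"tz":-84,"rx":0,"ry":0,"rz":0,"fingers":164},{"tx":-1,"ty":0,"tz":-84,"rx":0,"ry":0,"rz":0,"fingers":164},{"tx":-1,"ty":0,"tz":-30,"rx":0,"ry":0,"rz":0,"fingers":164},{"tx":-1,"ty":0,"tz":30,"rx":0,"ry":0,"rz":0,"fingers":164},{"tx":-1,"ty":0,"tz":40,"rx":0,"ry":0,"rz":0,"fingers":164}]'
python3 - <<'E'
from h import *
d=shot('wrist','w9.png'); d=shot('top','t9.png')
for q in parts(d): print(*q)
cv2.imwrite('pics/t9c.png',cv2.resize(d['pixels'][140:260,220:360],None,fx=5,fy=5))
E
```

```text
t: 18.65
ee_pos: [578.7, 172.6, 244.8]
orientation: [-1.183, 1.233, -1.24]
ft_force: [0.7, 0.6, 0.1]
width: 31.5
[ 472.9 -118. ] [ 42. 102.] 152.9 [248. 215.] [ 82. 106. 152.]
[ 445.1 -248.6] [ 36. 103.] 152.6 [294. 223.] [145.  98.  65.]
```

View pics/w9.png

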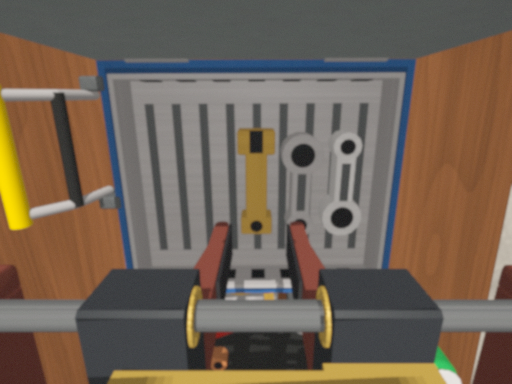

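View pics/t9c.png

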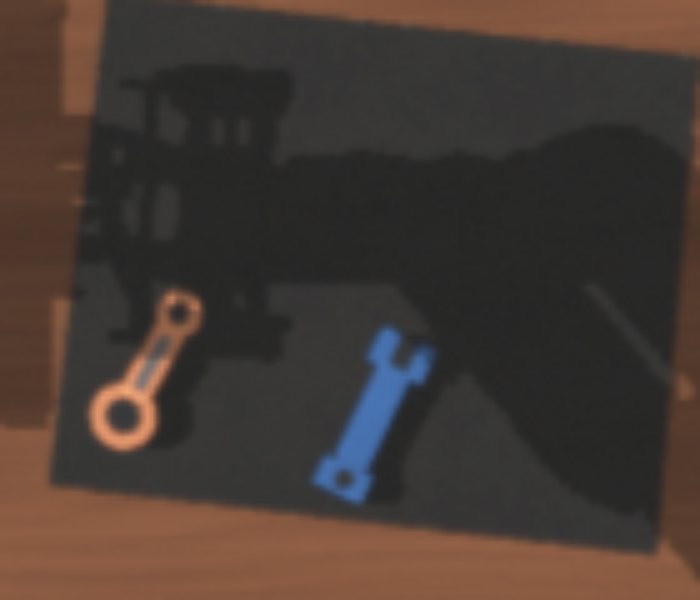

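Three parts are in. Next is the blue yoke at (445,−249).

```bash
python3 -m creep '[{"tx":-131,"ty":-420,"tz":0,"rx":0,"ry":0,"rz":1.129,"fingers":0},{"tx":-131,"ty":-420,"tz":0,"rx":0,"ry":0,"rz":1.129,"fingers":0},{"tx":-131,"ty":-420,"tz":0,"rx":0,"ry":0,"rz":1.129,"fingers":0},{"tx":-131,"ty":-420,"tz":0,"rx":0,"ry":0,"rz":1.129,"fingers":0},{"tx":-131,"ty":-420,"tz":0,"rx":0,"ry":0,"rz":1.129,"fingers":0},{"tx":-131,"ty":-420,"tz":0,"rx":0,"ry":0,"rz":1.129,"fingers":0},{"tx":-131,"ty":-420,"tz":-60,"rx":0,"ry":0,"rz":1.129,"fingers":0},{"tx":-131,"ty":-420,"tz":-120,"rx":0,"ry":0,"rz":1.129,"fingers":0},{"tx":-131,"ty":-420,"tz":-120,"rx":0,"ry":0,"rz":1.129,"fingers":0},{"tx":-131,"ty":-420,"tz":-120,"rx":0,"ry":0,"rz":1.129,"fingers":0}]'
python3 - <<'E'
from h import *
d=shot('wrist','w10.png'); print(ctrl.get_obs()['ee_pos'],proj(d,[445,-248.6,16]))
E
```

```text
t: 20.0
ee_pos: [442.2, -247.4, 116.2]
orientation: [-1.535, 0.384, -0.372]
ft_force: [0.6, -0.2, 0.5]
width: 87.8
[ 443.78983659 -247.4808742   117.97992584] [258.74322595 196.15354512]
```

View pics/w10.png

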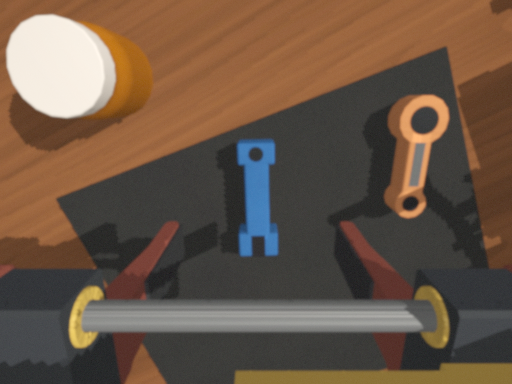

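The blue yoke is at (257,197) and matches the prediction. Grip it.

```bash
python3 -m creep '[{"tx":0,"ty":0,"tz":-50,"rx":0,"ry":0,"rz":0.02,"fingers":0},{"tx":0,"ty":0,"tz":-95,"rx":0,"ry":0,"rz":0.02,"fingers":0},{"tx":0,"ty":0,"tz":-105,"rx":0,"ry":0,"rz":0.02,"fingers":0},{"tx":0,"ty":0,"tz":-105,"rx":0,"ry":0,"rz":0.02,"fingers":255},{"tx":0,"ty":0,"tz":-105,"rx":0,"ry":0,"rz":0.02,"fingers":255},{"tx":0,"ty":0,"tz":-105,"rx":0,"ry":0,"rz":0.02,"fingers":255},{"tx":0,"ty":0,"tz":-105,"rx":0,"ry":0,"rz":0.02,"fingers":255},{"tx":0,"ty":0,"tz":-105,"rx":0,"ry":0,"rz":0.02,"fingers":255},{"tx":0,"ty":0,"tz":-105,"rx":0,"ry":0,"rz":0.02,"fingers":255},{"tx":0,"ty":0,"tz":-105,"rx":0,"ry":0,"rz":0.02,"fingers":255}]'
python3 -m creep '[{"tx":0,"ty":0,"tz":0,"rx":0,"ry":0,"rz":0,"fingers":255},{"tx":0,"ty":0,"tz":0,"rx":0,"ry":0,"rz":0,"fingers":255},{"tx":0,"ty":0,"tz":30,"rx":0,"ry":0,"rz":0,"fingers":255},{"tx":0,"ty":0,"tz":85,"rx":0,"ry":0,"rz":0,"fingers":255},{"tx":0,"ty":0,"tz":145,"rx":0,"ry":0,"rz":0,"fingers":255},{"tx":0,"ty":0,"tz":205,"rx":0,"ry":0,"rz":0,"fingers":255},{"tx":0,"ty":0,"tz":225,"rx":0,"ry":0,"rz":0,"fingers":255}]'
```

```text
t: 21.3
ee_pos: [445.2, -248.3, 14.7]
orientation: [-1.541, 0.361, -0.361]
ft_force: [-0.9, -0.8, 0.2]
width: 21.2
t: 22.18
ee_pos: [446.4, -248.7, 243.2]
orientation: [-1.542, 0.357, -0.365]
ft_force: [0.5, -0.1, -3.4]
width: 20.1
```

```bash
python3 -m creep '[{"tx":91,"ty":421,"tz":0,"rx":0,"ry":0,"rz":-1.149,"fingers":255},{"tx":91,"ty":421,"tz":0,"rx":0,"ry":0,"rz":-1.149,"fingers":255},{"tx":91,"ty":421,"tz":0,"rx":0,"ry":0,"rz":-1.149,"fingers":255},{"tx":91,"ty":421,"tz":0,"rx":0,"ry":0,"rz":-1.149,"fingers":255},{"tx":91,"ty":421,"tz":0,"rx":0,"ry":0,"rz":-1.149,"fingers":255},{"tx":91,"ty":421,"tz":0,"rx":0,"ry":0,"rz":-1.149,"fingers":255},{"tx":91,"ty":421,"tz":0,"rx":0,"ry":0,"rz":-1.149,"fingers":255},{"tx":91,"ty":421,"tz":0,"rx":0,"ry":0,"rz":-1.149,"fingers":255},{"tx":91,"ty":421,"tz":0,"rx":0,"ry":0,"rz":-1.149,"fingers":255},{"tx":91,"ty":421,"tz":-40,"rx":0,"ry":0,"rz":-1.149,"fingers":255}]'
python3 - <<'E'
from h import *
d=shot('top'); w=shot('wrist','w11.png')
o=ctrl.get_obs(); print(cv2.Rodrigues(o['orientation'])[0][:,2],o['ee_pos'],o['width'])
for q in parts(d): print(*q)
E
```

```text
t: 23.42
ee_pos: [537.8, 173.3, 201.3]
orientation: [-1.186, 1.234, -1.238]
ft_force: [1.1, -0.2, -3.2]
width: 20.1
[ 0.99919771 -0.03921432 -0.00813473] [532.86204797 171.14327413 195.85712144] 19.857335259321367
[ 473.3 -116.4] [ 40. 102.] 156.9 [249. 215.] [ 73.  93. 133.]
```

View pics/w11.png

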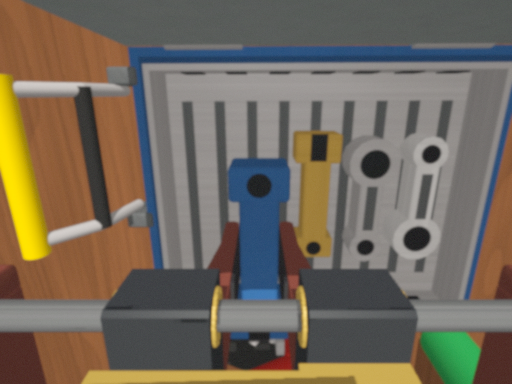

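The blue yoke hangs straight beside the brass one. Lower and release.

```bash
python3 -m creep '[{"tx":-1,"ty":0,"tz":-45,"rx":0,"ry":0,"rz":0,"fingers":255},{"tx":-1,"ty":0,"tz":-75,"rx":0,"ry":0,"rz":0,"fingers":255},{"tx":-1,"ty":0,"tz":-84,"rx":0,"ry":0,"rz":0,"fingers":255},{"tx":-1,"ty":0,"tz":-84,"rx":0,"ry":0,"rz":0,"fingers":255},{"tx":-1,"ty":0,"tz":-84,"rx":0,"ry":0,"rz":0,"fingers":164},{"tx":-1,"ty":0,"tz":-84,"rx":0,"ry":0,"rz":0,"fingers":164},{"tx":-1,"ty":0,"tz":-84,"rx":0,"ry":0,"rz":0,"fingers":164},{"tx":-1,"ty":0,"tz":-30,"rx":0,"ry":0,"rz":0,"fingers":164},{"tx":-1,"ty":0,"tz":30,"rx":0,"ry":0,"rz":0,"fingers":164},{"tx":-1,"ty":0,"tz":40,"rx":0,"ry":0,"rz":0,"fingers":164}]'
python3 - <<'E'
from h import *
d=shot('top','t12.png')
for q in parts(d): print(*q)
cv2.imwrite('pics/t12c.png',cv2.resize(d['pixels'][140:260,220:360],None,fx=5,fy=5))
E
```

```text
t: 24.78
ee_pos: [537.6, 173.6, 244.4]
orientation: [-1.183, 1.233, -1.24]
ft_force: [0.3, 0.0, 0.5]
width: 31.3
[ 470.6 -121.6] [ 41. 101.] 146.0 [248. 215.] [ 72.  92. 132.]
```

View pics/t12c.png

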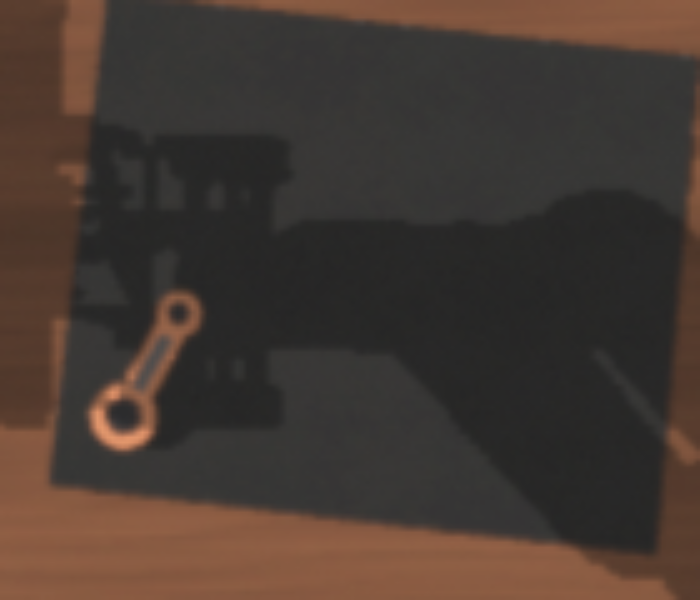

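```bash
python3 - <<'E'
from h import *
d=shot('top')
a=onz(d,124/5+220-.4,415/5+140-.4,28)[:2];b=onz(d,180/5+220-.4,313/5+140-.4,28)[:2]
v=b-a; print(a,b,np.hypot(*v),np.degrees(np.arctan2(v[1],v[0])), a+v*31/68)
E
```

```text
[ 445.8421057 -105.0083779] [ 505.12907349 -138.1077742 ] 67.90077012954066 -29.174241556034016 [ 472.86998807 -120.09780857]
```

Ring centres are 67.9 mm apart (68 expected), so the copper rod is at (473,−120) with axis −29°. The pawl grip end at (506,−38,168) may be close to the gripper body there, so I'll check the body's shape in the existing picture.

```bash
python3 - <<'E'
from h import *
s=shot('scene'); cv2.imwrite('pics/s13.png',cv2.resize(s['pixels'][60:230,230:400],None,fx=3.5,fy=3.5,interpolation=cv2.INTER_CUBIC))
E
```

```text
(no output)
```

View pics/s13.png

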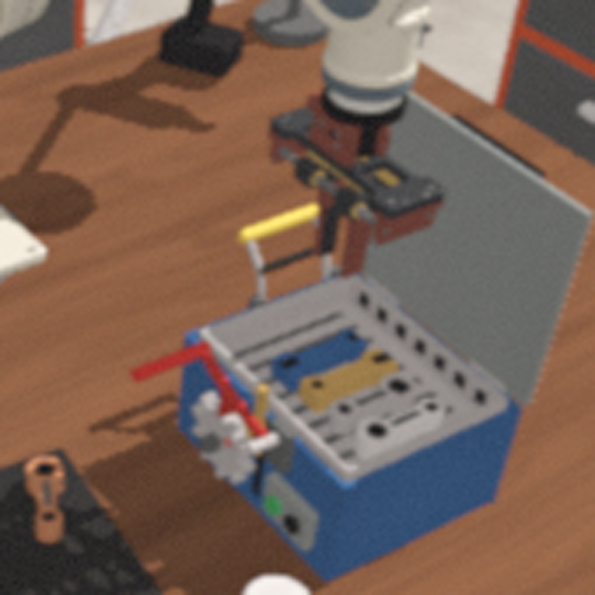

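The gripper body is a wide slab, and descending straight onto the copper rod would graze the pawl bar. I'll nudge the rod about 40 mm away from the washer first, with closed fingers flat against its shank.

```bash
python3 -m creep '[{"tx":-47,"ty":-264,"tz":0,"rx":0,"ry":0,"rz":-0.471,"fingers":255},{"tx":-47,"ty":-264,"tz":0,"rx":0,"ry":0,"rz":-0.471,"fingers":255},{"tx":-47,"ty":-264,"tz":0,"rx":0,"ry":0,"rz":-0.471,"fingers":255},{"tx":-47,"ty":-264,"tz":0,"rx":0,"ry":0,"rz":-0.471,"fingers":255},{"tx":-47,"ty":-264,"tz":0,"rx":0,"ry":0,"rz":-0.471,"fingers":255},{"tx":-47,"ty":-264,"tz":0,"rx":0,"ry":0,"rz":-0.471,"fingers":255},{"tx":-47,"ty":-264,"tz":0,"rx":0,"ry":0,"rz":-0.471,"fingers":255},{"tx":-47,"ty":-264,"tz":-60,"rx":0,"ry":0,"rz":-0.471,"fingers":255},{"tx":-47,"ty":-264,"tz":-100,"rx":0,"ry":0,"rz":-0.471,"fingers":255},{"tx":-47,"ty":-264,"tz":-100,"rx":0,"ry":0,"rz":-0.471,"fingers":255}]'
python3 - <<'E'
from h import *
w=shot('wrist','w14.png'); s=shot('scene')
cv2.imwrite('pics/s14.png',cv2.resize(s['pixels'][100:250,180:360],None,fx=4,fy=4,interpolation=cv2.INTER_CUBIC))
print(ctrl.get_obs()['width'],ctrl.get_obs()['ee_pos'])
E
```

```text
t: 26.18
ee_pos: [486.3, -89.2, 137.2]
orientation: [-0.93, 1.578, -1.57]
ft_force: [-0.8, 0.5, 0.8]
width: 0.3
0.4610090688308401 [488.98852562 -90.24447672 140.30697443]
```

View pics/s14.png

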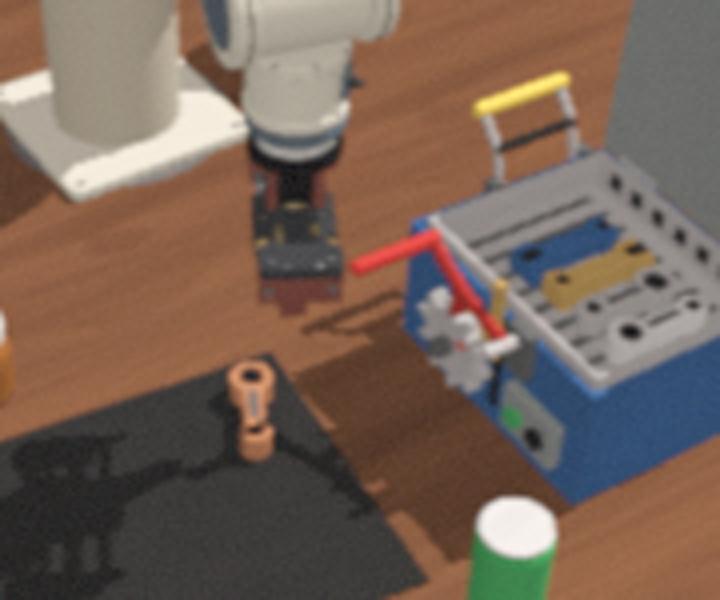

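View pics/w14.png

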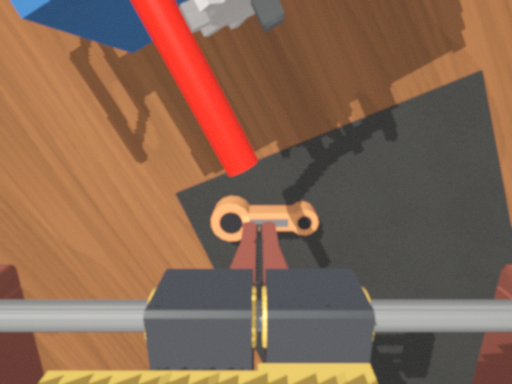

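Both views show the closed gripper clear of the red bar, beside the copper rod at wrist pixel (263,217). Lower and push.

```bash
python3 -m creep '[{"tx":0,"ty":0,"tz":-50,"rx":0,"ry":0,"rz":0,"fingers":255},{"tx":0,"ty":0,"tz":-100,"rx":0,"ry":0,"rz":0,"fingers":255},{"tx":0,"ty":0,"tz":-123,"rx":0,"ry":0,"rz":0,"fingers":255},{"tx":0,"ty":0,"tz":-123,"rx":0,"ry":0,"rz":0,"fingers":255},{"tx":-6,"ty":-11,"tz":-123,"rx":0,"ry":0,"rz":0,"fingers":255},{"tx":-12,"ty":-21,"tz":-123,"rx":0,"ry":0,"rz":0,"fingers":255},{"tx":-18,"ty":-32,"tz":-123,"rx":0,"ry":0,"rz":0,"fingers":255},{"tx":-25,"ty":-45,"tz":-123,"rx":0,"ry":0,"rz":0,"fingers":255},{"tx":-25,"ty":-45,"tz":-123,"rx":0,"ry":0,"rz":0,"fingers":255},{"tx":-20,"ty":-36,"tz":-110,"rx":0,"ry":0,"rz":0,"fingers":255}]'
python3 -m creep '[{"tx":0,"ty":0,"tz":60,"rx":0,"ry":0,"rz":0,"fingers":255},{"tx":0,"ty":0,"tz":120,"rx":0,"ry":0,"rz":0,"fingers":100},{"tx":0,"ty":0,"tz":160,"rx":0,"ry":0,"rz":0,"fingers":0},{"tx":0,"ty":0,"tz":160,"rx":0,"ry":0,"rz":0,"fingers":0},{"tx":0,"ty":0,"tz":160,"rx":0,"ry":0,"rz":0,"fingers":0}]'
python3 - <<'E'
from h import *
w=shot('wrist','w15.png'); d=shot('top','t15.png');
print(ctrl.get_obs()['ee_pos'])
for q in parts(d): print(*q)
E
```

```text
t: 27.52
ee_pos: [467.1, -127.2, 29.3]
orientation: [-0.924, 1.578, -1.574]
ft_force: [0.3, 0.2, -0.2]
width: 0.5
t: 28.15
ee_pos: [467.9, -126.5, 189.5]
orientation: [-0.924, 1.574, -1.573]
ft_force: [0.1, -0.1, 0.3]
width: 37.1
[ 467.3809873  -126.55675553  188.44821019]
[ 500.2 -147.5] [148. 200.] 174.2 [258. 205.] [180. 191. 197.]
```

View pics/w15.png

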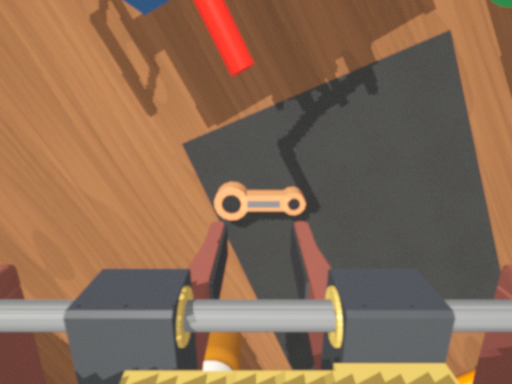

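The rod moved straight back, with rings now at wrist (231,204) and (294,204).

```bash
python3 - <<'E'
from h import *
d=shot('wrist')
a=onz(d,231,204,28)[:2];b=onz(d,294,204,28)[:2]
v=b-a; print(a,b,np.hypot(*v),np.degrees(np.arctan2(v[1],v[0])), a+v*31/68)
E
```

```text
[ 423.68213785 -140.57998424] [ 483.41746247 -173.90567946] 68.40256551830949 -29.15667795861293 [ 450.91441819 -155.77258059]
```

```bash
python3 -m creep '[{"tx":-17,"ty":-28,"tz":0,"rx":0,"ry":0,"rz":1.571,"fingers":0},{"tx":-17,"ty":-28,"tz":0,"rx":0,"ry":0,"rz":1.571,"fingers":0},{"tx":-17,"ty":-28,"tz":0,"rx":0,"ry":0,"rz":1.571,"fingers":0},{"tx":-17,"ty":-28,"tz":0,"rx":0,"ry":0,"rz":1.571,"fingers":0},{"tx":-17,"ty":-28,"tz":0,"rx":0,"ry":0,"rz":1.571,"fingers":0},{"tx":-17,"ty":-28,"tz":0,"rx":0,"ry":0,"rz":1.571,"fingers":0},{"tx":-17,"ty":-28,"tz":0,"rx":0,"ry":0,"rz":1.571,"fingers":0},{"tx":-17,"ty":-28,"tz":0,"rx":0,"ry":0,"rz":1.571,"fingers":0},{"tx":-17,"ty":-28,"tz":-20,"rx":0,"ry":0,"rz":1.571,"fingers":0},{"tx":-17,"ty":-28,"tz":-60,"rx":0,"ry":0,"rz":1.571,"fingers":0}]'
python3 - <<'E'
from h import *
w=shot('wrist','w16.png'); s=shot('scene')
cv2.imwrite('pics/s16.png',cv2.resize(s['pixels'][100:250,180:360],None,fx=4,fy=4,interpolation=cv2.INTER_CUBIC))
print(ctrl.get_obs()['ee_pos'],proj(w,[451,-156,16]))
E
```

```text
t: 29.55
ee_pos: [452.0, -155.4, 129.1]
orientation: [-1.534, 0.398, -0.4]
ft_force: [-0.3, 0.9, -0.3]
width: 87.4
[ 448.1081639  -154.00248778  125.79753699] [257.51120222 186.8395202 ]
```

View pics/w16.png

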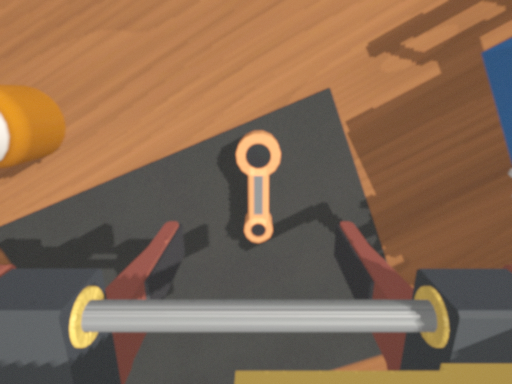

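View pics/s16.png

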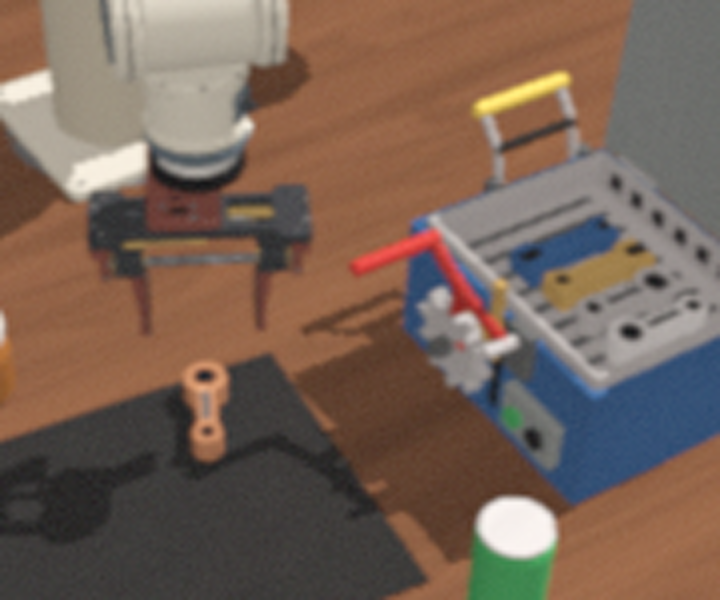

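Aligned: the rod is at (258,187) as predicted, and the gripper is clear of the pawl bar. Descend 115 mm and grip.

```bash
python3 -m creep '[{"tx":0,"ty":0,"tz":-50,"rx":0,"ry":0,"rz":0,"fingers":0},{"tx":0,"ty":0,"tz":-100,"rx":0,"ry":0,"rz":0,"fingers":0},{"tx":0,"ty":0,"tz":-115,"rx":0,"ry":0,"rz":0,"fingers":0},{"tx":0,"ty":0,"tz":-115,"rx":0,"ry":0,"rz":0,"fingers":255},{"tx":0,"ty":0,"tz":-115,"rx":0,"ry":0,"rz":0,"fingers":255},{"tx":0,"ty":0,"tz":-115,"rx":0,"ry":0,"rz":0,"fingers":255},{"tx":0,"ty":0,"tz":-115,"rx":0,"ry":0,"rz":0,"fingers":255},{"tx":0,"ty":0,"tz":-115,"rx":0,"ry":0,"rz":0,"fingers":255},{"tx":0,"ty":0,"tz":-115,"rx":0,"ry":0,"rz":0,"fingers":255},{"tx":0,"ty":0,"tz":-115,"rx":0,"ry":0,"rz":0,"fingers":255}]'
python3 -m creep '[{"tx":0,"ty":0,"tz":0,"rx":0,"ry":0,"rz":0,"fingers":255},{"tx":0,"ty":0,"tz":0,"rx":0,"ry":0,"rz":0,"fingers":255},{"tx":0,"ty":0,"tz":30,"rx":0,"ry":0,"rz":0,"fingers":255},{"tx":0,"ty":0,"tz":85,"rx":0,"ry":0,"rz":0,"fingers":255},{"tx":0,"ty":0,"tz":145,"rx":0,"ry":0,"rz":0,"fingers":255},{"tx":0,"ty":0,"tz":205,"rx":0,"ry":0,"rz":0,"fingers":255},{"tx":0,"ty":0,"tz":225,"rx":0,"ry":0,"rz":0,"fingers":255}]'
```

```text
t: 30.9
ee_pos: [451.2, -155.2, 14.7]
orientation: [-1.534, 0.4, -0.4]
ft_force: [-0.1, -1.2, -0.9]
width: 21.2
t: 31.78
ee_pos: [452.6, -155.7, 243.3]
orientation: [-1.534, 0.395, -0.404]
ft_force: [-0.1, 1.1, -2.6]
width: 18.0
```

```bash
python3 -m creep '[{"tx":121,"ty":327,"tz":0,"rx":0,"ry":0,"rz":0.471,"fingers":255},{"tx":121,"ty":327,"tz":0,"rx":0,"ry":0,"rz":0.471,"fingers":255},{"tx":121,"ty":327,"tz":0,"rx":0,"ry":0,"rz":0.471,"fingers":255},{"tx":121,"ty":327,"tz":0,"rx":0,"ry":0,"rz":0.471,"fingers":255},{"tx":121,"ty":327,"tz":0,"rx":0,"ry":0,"rz":0.471,"fingers":255},{"tx":121,"ty":327,"tz":0,"rx":0,"ry":0,"rz":0.471,"fingers":255},{"tx":121,"ty":327,"tz":0,"rx":0,"ry":0,"rz":0.471,"fingers":255},{"tx":121,"ty":327,"tz":0,"rx":0,"ry":0,"rz":0.471,"fingers":255},{"tx":121,"ty":327,"tz":-40,"rx":0,"ry":0,"rz":0.471,"fingers":255},{"tx":121,"ty":327,"tz":-40,"rx":0,"ry":0,"rz":0.471,"fingers":255}]'
python3 - <<'E'
from h import *
w=shot('wrist','w17.png'); o=ctrl.get_obs(); print(o['ee_pos'],o['width'])
E
```

```text
t: 33.02
ee_pos: [569.7, 169.8, 197.2]
orientation: [-1.573, 0.037, -0.027]
ft_force: [-0.6, -0.2, -2.0]
width: 18.0
[571.08355247 170.34579506 198.92582896] 17.79611096433263
```

View pics/w17.png

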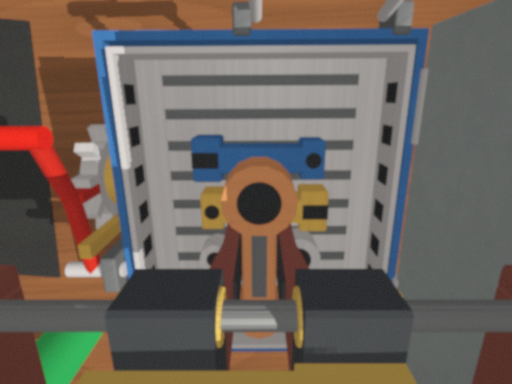

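The copper rod lies across the other parts, well inside the basket. Lower it onto them and release.

```bash
python3 -m creep '[{"tx":0,"ty":0,"tz":-35,"rx":0,"ry":0,"rz":0,"fingers":255},{"tx":0,"ty":0,"tz":-53,"rx":0,"ry":0,"rz":0,"fingers":255},{"tx":0,"ty":0,"tz":-60,"rx":0,"ry":0,"rz":0,"fingers":255},{"tx":0,"ty":0,"tz":-60,"rx":0,"ry":0,"rz":0,"fingers":255},{"tx":0,"ty":0,"tz":-60,"rx":0,"ry":0,"rz":0,"fingers":160},{"tx":0,"ty":0,"tz":-60,"rx":0,"ry":0,"rz":0,"fingers":160},{"tx":0,"ty":0,"tz":-60,"rx":0,"ry":0,"rz":0,"fingers":160},{"tx":0,"ty":0,"tz":-60,"rx":0,"ry":0,"rz":0,"fingers":160},{"tx":0,"ty":0,"tz":-10,"rx":0,"ry":0,"rz":0,"fingers":160},{"tx":0,"ty":0,"tz":40,"rx":0,"ry":0,"rz":0,"fingers":160}]'
python3 - <<'E'
from h import *
w=shot('wrist','w18.png'); d=shot('top','t18.png');o=ctrl.get_obs(); print(o['ee_pos'],o['width'])
E
```

```text
t: 34.33
ee_pos: [571.8, 171.7, 240.3]
orientation: [-1.571, 0.032, -0.029]
ft_force: [1.5, 0.1, 0.1]
width: 33.1
[575.43638299 172.68850121 245.52700882] 32.56992973002524
```

View pics/w18.png

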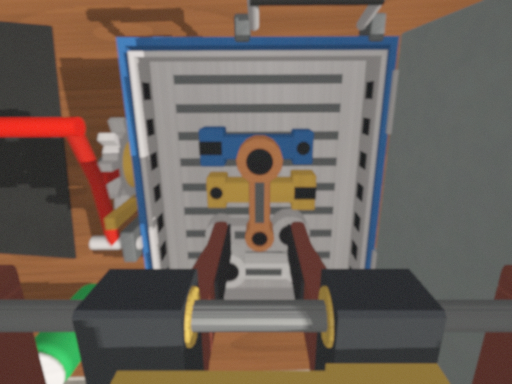

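View pics/t18.png

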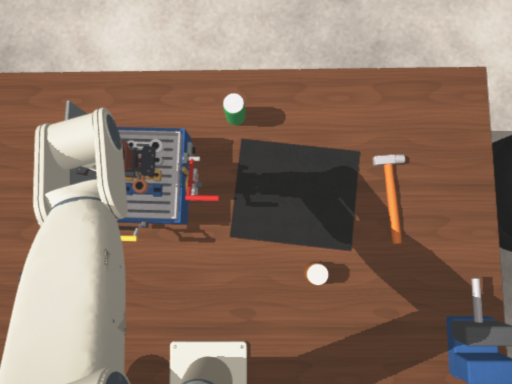

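All five parts are in the basket and the mat is empty. The can, hammer and jar have not moved. Now the pawl: move over its grip at about (506,−9).

```bash
python3 -m creep '[{"tx":-66,"ty":-180,"tz":0,"rx":0,"ry":0,"rz":-1.571,"fingers":100},{"tx":-66,"ty":-180,"tz":0,"rx":0,"ry":0,"rz":-1.571,"fingers":100},{"tx":-66,"ty":-180,"tz":0,"rx":0,"ry":0,"rz":-1.571,"fingers":100},{"tx":-66,"ty":-180,"tz":0,"rx":0,"ry":0,"rz":-1.571,"fingers":100},{"tx":-66,"ty":-180,"tz":0,"rx":0,"ry":0,"rz":-1.571,"fingers":100},{"tx":-66,"ty":-180,"tz":0,"rx":0,"ry":0,"rz":-1.571,"fingers":100},{"tx":-66,"ty":-180,"tz":0,"rx":0,"ry":0,"rz":-1.571,"fingers":100},{"tx":-66,"ty":-180,"tz":0,"rx":0,"ry":0,"rz":-1.571,"fingers":100},{"tx":-66,"ty":-180,"tz":0,"rx":0,"ry":0,"rz":-1.571,"fingers":100},{"tx":-66,"ty":-180,"tz":0,"rx":0,"ry":0,"rz":-1.571,"fingers":100}]'
python3 - <<'E'
from h import *
w=shot('wrist','w19.png'); o=ctrl.get_obs(); print(o['ee_pos'],o['width'],cv2.Rodrigues(o['orientation'])[0][:,2],proj(w,[506,-9,167]),proj(w,[505,-38,167]),proj(w,[508,41,167]))
E
```

```text
t: 35.67
ee_pos: [505.9, -8.2, 239.1]
orientation: [-1.192, 1.238, -1.237]
ft_force: [-0.4, 0.7, -0.7]
width: 53.6
[505.99230267  -8.17877845 239.23140101] 53.609559931771614 [ 9.99301217e-01 -3.73712028e-02 -6.86606846e-04] [259.70099893 203.66193194] [259.8108352  237.46997509] [259.86827674 139.38670365]
```

View pics/w19.png

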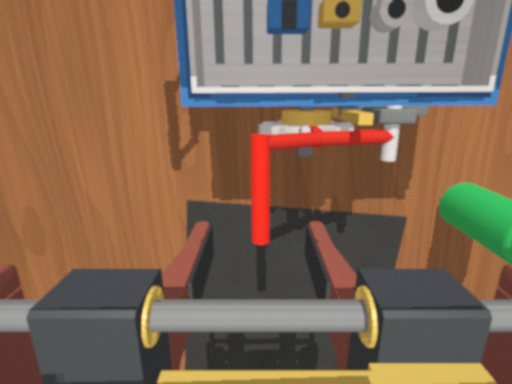

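The bar lies at (261,138–244), centred between the fingers as predicted. Descend and pinch.

```bash
python3 -m creep '[{"tx":0,"ty":-1,"tz":-50,"rx":0,"ry":0,"rz":0,"fingers":100},{"tx":0,"ty":-1,"tz":-78,"rx":0,"ry":0,"rz":0,"fingers":100},{"tx":0,"ty":-1,"tz":-84,"rx":0,"ry":0,"rz":0,"fingers":100},{"tx":0,"ty":-1,"tz":-84,"rx":0,"ry":0,"rz":0,"fingers":255},{"tx":0,"ty":-1,"tz":-84,"rx":0,"ry":0,"rz":0,"fingers":255},{"tx":0,"ty":-1,"tz":-84,"rx":0,"ry":0,"rz":0,"fingers":255},{"tx":0,"ty":-1,"tz":-84,"rx":0,"ry":0,"rz":0,"fingers":255},{"tx":0,"ty":-1,"tz":-84,"rx":0,"ry":0,"rz":0,"fingers":255},{"tx":0,"ty":-1,"tz":-84,"rx":0,"ry":0,"rz":0,"fingers":255}]'
python3 - <<'E'
from h import *
s=shot('scene'); o=ctrl.get_obs(); print(o['ft_force'],o['width'])
cv2.imwrite('pics/s20.png',cv2.resize(s['pixels'][90:240,230:410],None,fx=4,fy=4,interpolation=cv2.INTER_CUBIC))
E
```

```text
t: 36.85
ee_pos: [506.9, -9.2, 156.1]
orientation: [-1.19, 1.237, -1.238]
ft_force: [2.0, 0.2, 3.4]
width: 13.2
[ 0.91607423 -0.2697945   2.88863955] 13.412481809129162
```

View pics/s20.png

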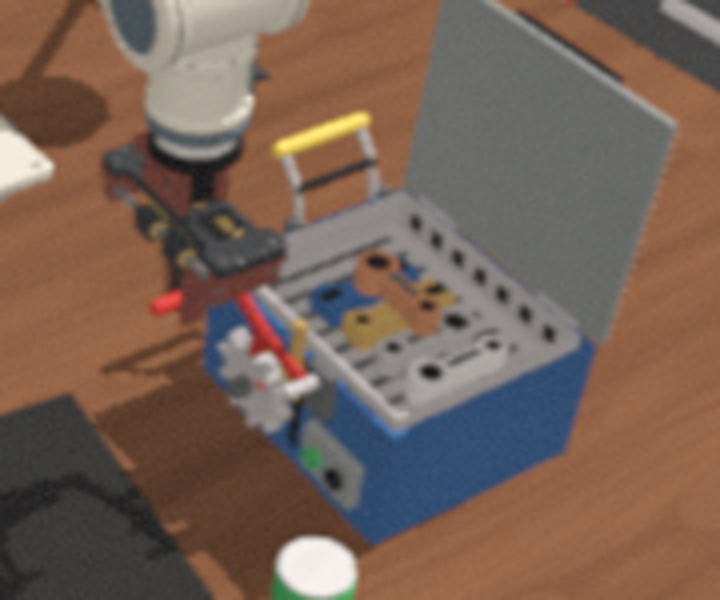

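```bash
python3 -m creep '[{"tx":2,"ty":0,"tz":5,"rx":0,"ry":0,"rz":0,"fingers":255},{"tx":4,"ty":0,"tz":11,"rx":0,"ry":0,"rz":0,"fingers":255},{"tx":9,"ty":0,"tz":21,"rx":0,"ry":0,"rz":0,"fingers":255},{"tx":15,"ty":-1,"tz":31,"rx":0,"ry":0,"rz":0,"fingers":255},{"tx":22,"ty":-1,"tz":40,"rx":0,"ry":0,"rz":0,"fingers":255},{"tx":24,"ty":-1,"tz":42,"rx":0,"ry":0,"rz":0,"fingers":255},{"tx":24,"ty":-1,"tz":42,"rx":0,"ry":0,"rz":0,"fingers":255},{"tx":24,"ty":-1,"tz":42,"rx":0,"ry":0,"rz":0,"fingers":255},{"tx":24,"ty":-1,"tz":42,"rx":0,"ry":0,"rz":0,"fingers":255}]'
python3 - <<'E'
from h import *
s=shot('scene'); o=ctrl.get_obs(); print(o['ft_force'],o['width'])
cv2.imwrite('pics/s21.png',cv2.resize(s['pixels'][90:240,230:410],None,fx=4,fy=4,interpolation=cv2.INTER_CUBIC))
E
```

```text
t: 38.02
ee_pos: [528.7, -10.1, 198.3]
orientation: [-1.193, 1.24, -1.236]
ft_force: [-7.7, 1.4, 2.9]
width: 13.4
[-7.44865159  1.46135533  3.11504963] 13.338747619530228
```

View pics/s21.png

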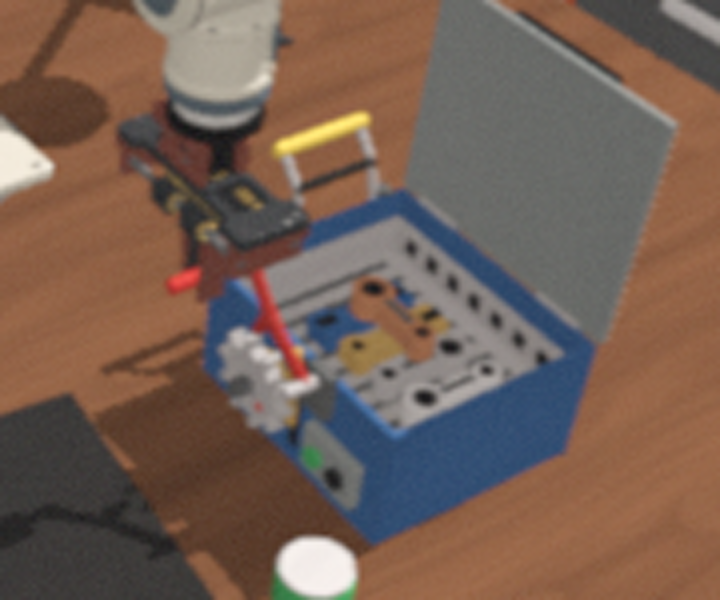

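The pawl is lifted and the basket is sinking. Hold.

```bash
for i in 1 2 3; do python3 -m creep '[{"tx":0,"ty":0,"tz":0,"rx":0,"ry":0,"rz":0,"fingers":255},{"tx":0,"ty":0,"tz":0,"rx":0,"ry":0,"rz":0,"fingers":255},{"tx":0,"ty":0,"tz":0,"rx":0,"ry":0,"rz":0,"fingers":255},{"tx":0,"ty":0,"tz":0,"rx":0,"ry":0,"rz":0,"fingers":255},{"tx":0,"ty":0,"tz":0,"rx":0,"ry":0,"rz":0,"fingers":255},{"tx":0,"ty":0,"tz":0,"rx":0,"ry":0,"rz":0,"fingers":255},{"tx":0,"ty":0,"tz":0,"rx":0,"ry":0,"rz":0,"fingers":255},{"tx":0,"ty":0,"tz":0,"rx":0,"ry":0,"rz":0,"fingers":255},{"tx":0,"ty":0,"tz":0,"rx":0,"ry":0,"rz":0,"fingers":255},{"tx":0,"ty":0,"tz":0,"rx":0,"ry":0,"rz":0,"fingers":255}]'; done
python3 - <<'E'
from h import *
s=shot('scene'); t=shot('top')
a=cv2.resize(s['pixels'][90:240,230:410],None,fx=4,fy=4,interpolation=cv2.INTER_CUBIC)
cv2.imwrite('pics/s22.png',a)
cv2.imwrite('pics/t22.png',cv2.resize(t['pixels'][110:260,80:230],None,fx=4,fy=4,interpolation=cv2.INTER_CUBIC))
E
```

```text
t: 39.33
ee_pos: [528.6, -10.1, 198.3]
orientation: [-1.193, 1.241, -1.236]
ft_force: [-7.5, 1.3, 3.3]
width: 13.1
t: 40.58
ee_pos: [528.7, -10.1, 198.3]
orientation: [-1.193, 1.24, -1.236]
ft_force: [-7.2, 2.1, 3.1]
width: 13.0
t: 41.82
ee_pos: [528.7, -10.1, 198.3]
orientation: [-1.193, 1.24, -1.236]
ft_force: [-7.5, 2.1, 3.1]
width: 13.2
```

View pics/s22.png

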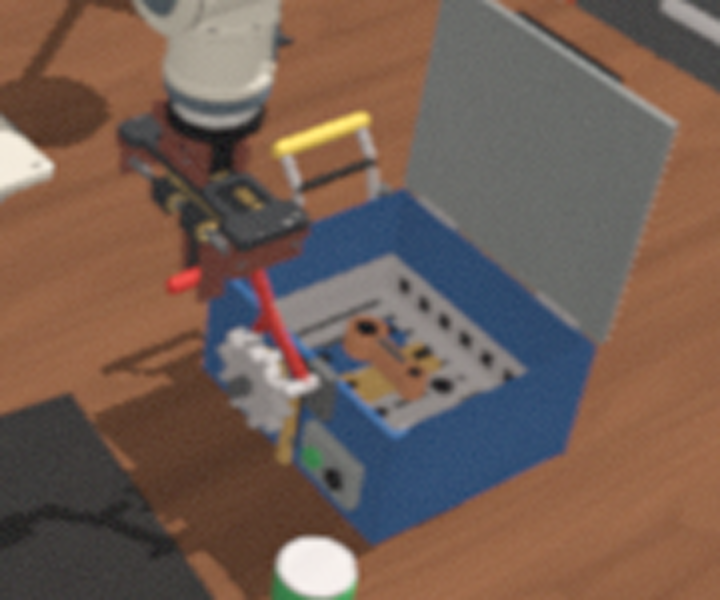

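View pics/t22.png

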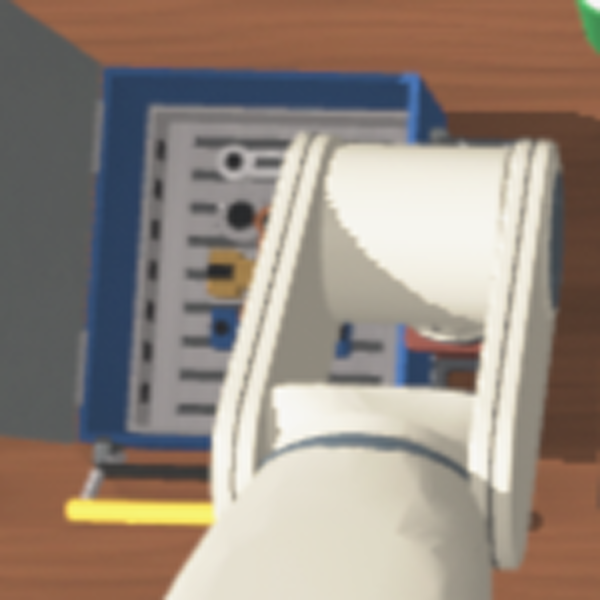

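The basket is well down. I'll hold a little longer and check that it has stopped.

```bash
for i in 1 2; do python3 -m creep '[{"tx":0,"ty":0,"tz":0,"rx":0,"ry":0,"rz":0,"fingers":255},{"tx":0,"ty":0,"tz":0,"rx":0,"ry":0,"rz":0,"fingers":255},{"tx":0,"ty":0,"tz":0,"rx":0,"ry":0,"rz":0,"fingers":255},{"tx":0,"ty":0,"tz":0,"rx":0,"ry":0,"rz":0,"fingers":255},{"tx":0,"ty":0,"tz":0,"rx":0,"ry":0,"rz":0,"fingers":255},{"tx":0,"ty":0,"tz":0,"rx":0,"ry":0,"rz":0,"fingers":255},{"tx":0,"ty":0,"tz":0,"rx":0,"ry":0,"rz":0,"fingers":255},{"tx":0,"ty":0,"tz":0,"rx":0,"ry":0,"rz":0,"fingers":255},{"tx":0,"ty":0,"tz":0,"rx":0,"ry":0,"rz":0,"fingers":255},{"tx":0,"ty":0,"tz":0,"rx":0,"ry":0,"rz":0,"fingers":255}]'; done
python3 - <<'E'
from h import *
s=shot('scene')
a=cv2.resize(s['pixels'][90:240,230:410],None,fx=4,fy=4,interpolation=cv2.INTER_CUBIC)
b=cv2.imread('pics/s22.png'); dd=cv2.absdiff(a,b).max(2); print(dd.max(), dd[220:450,250:540].mean(), dd[220:450,250:540].max())
# rim corner of basket +x +y far corner : predicted at depth 77
c=np.array([577,171]);
def tub(x,y,z):
    r=np.radians(-2.2); return [c[0]+x*np.cos(r)-y*np.sin(r),c[1]+x*np.sin(r)+y*np.cos(r),z]
for dep in (60,70,77):
    print(dep,[((proj(s,tub(x,y,138-dep))-[230,90])*4).round().tolist() for x,y in [(117,97),(-117,97)]], 'rack',((proj(s,tub(11,-118,166-dep))-[230,90])*4).round())
E
```

```text
t: 43.18
ee_pos: [528.7, -10.1, 198.3]
orientation: [-1.193, 1.24, -1.236]
ft_force: [-7.6, 2.3, 2.8]
width: 13.0
t: 44.42
ee_pos: [528.7, -10.1, 198.3]
orientation: [-1.193, 1.24, -1.236]
ft_force: [-7.8, 1.0, 3.6]
width: 13.2
15 2.207616191904048 11
60 [[560.0, 385.0], [392.0, 241.0]] rack [291. 375.]
70 [[558.0, 394.0], [391.0, 249.0]] rack [290. 384.]
77 [[556.0, 399.0], [390.0, 255.0]] rack [290. 389.]
```

The basket has stopped, and its far corner at (393,255) matches a depth of 77 mm. Swing the pawl back down along the arc and open.

```bash
python3 -m creep '[{"tx":-2,"ty":0,"tz":-2,"rx":0,"ry":0,"rz":0,"fingers":255},{"tx":-9,"ty":0,"tz":-11,"rx":0,"ry":0,"rz":0,"fingers":255},{"tx":-15,"ty":1,"tz":-21,"rx":0,"ry":0,"rz":0,"fingers":255},{"tx":-20,"ty":1,"tz":-31,"rx":0,"ry":0,"rz":0,"fingers":255},{"tx":-24,"ty":1,"tz":-42,"rx":0,"ry":0,"rz":0,"fingers":255},{"tx":-24,"ty":1,"tz":-42,"rx":0,"ry":0,"rz":0,"fingers":255},{"tx":-24,"ty":1,"tz":-42,"rx":0,"ry":0,"rz":0,"fingers":150},{"tx":-24,"ty":1,"tz":-42,"rx":0,"ry":0,"rz":0,"fingers":100},{"tx":-24,"ty":1,"tz":-42,"rx":0,"ry":0,"rz":0,"fingers":100},{"tx":-24,"ty":1,"tz":-42,"rx":0,"ry":0,"rz":0,"fingers":100}]'
python3 -m creep '[{"tx":0,"ty":0,"tz":50,"rx":0,"ry":0,"rz":0,"fingers":100},{"tx":0,"ty":0,"tz":110,"rx":0,"ry":0,"rz":0,"fingers":100},{"tx":0,"ty":-40,"tz":150,"rx":0,"ry":0,"rz":0,"fingers":100},{"tx":0,"ty":-90,"tz":170,"rx":0,"ry":0,"rz":0,"fingers":100},{"tx":0,"ty":-90,"tz":170,"rx":0,"ry":0,"rz":0,"fingers":100}]'
python3 - <<'E'
from h import *
s=shot('scene'); t=shot('top')
cv2.imwrite('pics/s23.png',cv2.resize(s['pixels'][90:240,230:410],None,fx=4,fy=4,interpolation=cv2.INTER_CUBIC))
cv2.imwrite('pics/t23.png',cv2.resize(t['pixels'][110:260,30:230],None,fx=4,fy=4,interpolation=cv2.INTER_CUBIC))
for p in [(505.9,-38.1,168),(506.7,42.2,166)]: print(((proj(s,p)-[230,90])*4).round())
E
```

```text
t: 45.72
ee_pos: [506.3, -9.2, 155.7]
orientation: [-1.19, 1.238, -1.238]
ft_force: [-0.1, -0.4, -0.4]
width: 49.7
t: 46.35
ee_pos: [507.1, -101.7, 327.7]
orientation: [-1.187, 1.237, -1.243]
ft_force: [-0.6, 0.2, -0.8]
width: 53.5
[155. 307.]
[233. 276.]
```

View pics/s23.png

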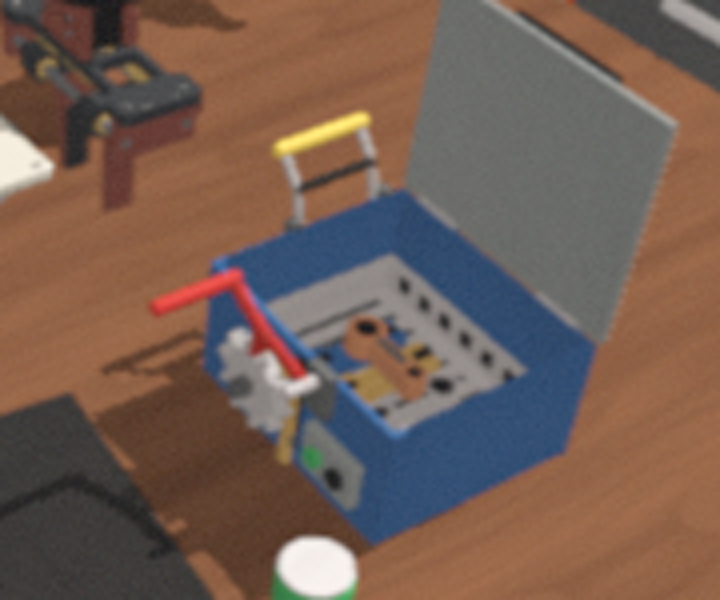

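View pics/t23.png

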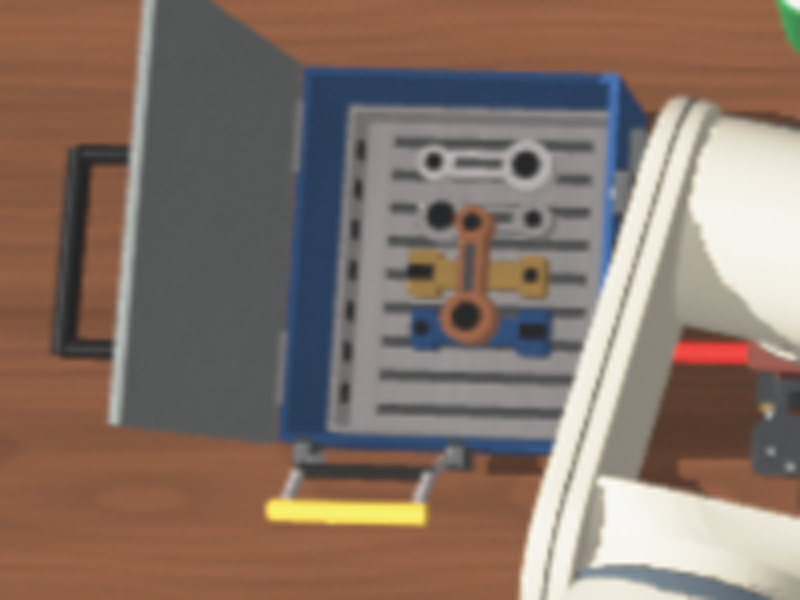

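```bash
python3 - <<'E'
from h import *
s=shot('scene'); t=shot('top'); s0=cv2.imread('pics/scene0.png')
for im in (s0,s['pixels']):
    c=im[155:172,262:292]; hsv=cv2.cvtColor(c,cv2.COLOR_BGR2HSV); m=((hsv[...,0]<5)|(hsv[...,0]>174))&(hsv[...,1]>150)
    v,u=np.where(m); print(m.sum(),u.mean(),v.mean())
for z in (306,311,316):
  for u,v in [(68,155),(62,350)]: print(z,onz(t,u/4+30-.4,v/4+110-.4,z).round(1))
g=[583.8,346.7,311]; print((proj(t,g)-[30,110])*4)
print(ctrl.get_obs()['ee_pos'])
E
```

```text
106 17.764150943396228 7.981132075471698
108 18.10185185185185 7.898148148148148
306 [612.4 352.  306. ]
306 [497.  349.8 306. ]
311 [611.3 349.6 311. ]
311 [496.5 347.4 311. ]
316 [610.2 347.1 316. ]
316 [496.  344.9 316. ]
[ 68.94986644 199.61215239]
[505.70578323 -98.32455117 324.72851433]
```

The pawl is back within 0.4 px of its starting position. The handle's centre is (553.5,348,311), which agrees with lid angle ≈1.63. Next I'll hover above it.

```bash
python3 -m creep '[{"tx":0,"ty":0,"tz":60,"rx":0,"ry":0,"rz":0.18,"fingers":128},{"tx":47,"ty":0,"tz":100,"rx":0,"ry":0,"rz":0.36,"fingers":128},{"tx":47,"ty":448,"tz":100,"rx":0,"ry":0,"rz":1.571,"fingers":128},{"tx":47,"ty":448,"tz":100,"rx":0,"ry":0,"rz":1.571,"fingers":128},{"tx":47,"ty":448,"tz":100,"rx":0,"ry":0,"rz":1.571,"fingers":128},{"tx":47,"ty":448,"tz":100,"rx":0,"ry":0,"rz":1.571,"fingers":128},{"tx":47,"ty":448,"tz":100,"rx":0,"ry":0,"rz":1.571,"fingers":128},{"tx":47,"ty":448,"tz":100,"rx":0,"ry":0,"rz":1.571,"fingers":128},{"tx":47,"ty":448,"tz":100,"rx":0,"ry":0,"rz":1.571,"fingers":128},{"tx":47,"ty":448,"tz":100,"rx":0,"ry":0,"rz":1.571,"fingers":128}]'
python3 -m creep '[{"tx":0,"ty":0,"tz":0,"rx":0,"ry":0,"rz":0,"fingers":128},{"tx":0,"ty":0,"tz":0,"rx":0,"ry":0,"rz":0,"fingers":128}]'
python3 - <<'E'
from h import *
w=shot('wrist','w24.png'); o=ctrl.get_obs(); print(o['ee_pos'],o['width'],cv2.Rodrigues(o['orientation'])[0][:,2].round(3),[proj(w,[x,348.2,311]) for x in (493.5,553.5,613.5)])
E
```

```text
t: 47.8
ee_pos: [551.4, 353.4, 423.6]
orientation: [-1.572, 0.028, -0.024]
ft_force: [-0.3, 0.1, -1.1]
width: 43.8
t: 48.05
ee_pos: [553.2, 347.7, 425.4]
orientation: [-1.571, 0.032, -0.031]
ft_force: [0.3, 0.5, -0.1]
width: 43.7
[553.33680982 347.459667   425.72867483] 43.597619903718545 [ 0.04   0.999 -0.   ] [array([256.16169928, 120.31999688]), array([258.96451945, 187.43579424]), array([261.437908  , 246.66308512])]
```

View pics/w24.png

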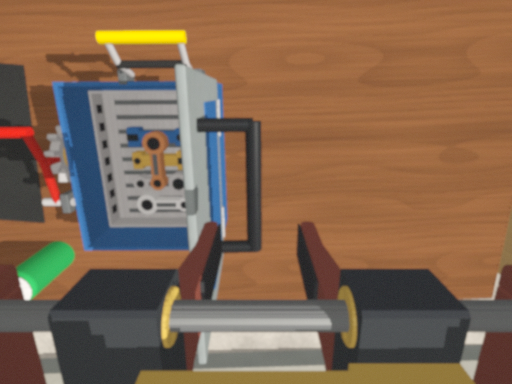

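```bash
python3 - <<'E'
from h import *
w=shot('wrist'); t=shot('top')
im=w['pixels']; g=im.max(2)
for r in (145,165,185,205,225):
    row=g[r,225:290]; k=np.where(row<60)[0]; print(r,225+k.min(),225+k.max())
cv2.imwrite('pics/w24c.png',cv2.resize(im[100:270,180:300],None,fx=3.5,fy=3.5,interpolation=cv2.INTER_CUBIC))
# top view before had bar endpoints
print(tri(w,(254.5,122+4),t,(68/4+30-.4,155/4+110-.4)), tri(w,(254,246),t,(62/4+30-.4,350/4+110-.4)))
E
```

```text
145 247 251
165 247 252
185 248 253
205 248 254
225 249 254
(array([546.75934455, 334.84960721, 360.94586564]), np.float64(108.59058825889929)) (array([515.81194434, 322.20919574, 425.59945223]), np.float64(81.05062251229222))
```

```bash
python3 - <<'E'
from h import *
w=shot('wrist'); t=shot('top')
im=w['pixels']; print(im[185,238:272].sum(1)//3)
for e in (253,254,255,256):
  print(e,[x.round(1) if hasattr(x,'round') else x for x in tri(w,(e,122+4),t,(62/4+30-.4,350/4+110-.4))], tri(w,(e,246),t,(68/4+30-.4,155/4+110-.4))[0].round(1))
E
```

```text
[108 109 109 107 107 108 107  97  80  54  40  40  45  49  52  55  64  71
  72  68  59  62  67  81  95 105 107 108 107 107 105 107 108 106]
253 [array([497.2, 345.3, 315.4]), np.float64(2.2)] [606.7 341.1 326.3]
254 [array([497.3, 346.1, 313.8]), np.float64(2.3)] [607.2 341.9 325. ]
255 [array([497.5, 346.9, 312.1]), np.float64(2.3)] [607.7 342.7 323.8]
256 [array([497.7, 347.7, 310.4]), np.float64(2.3)] [608.2 343.4 322.5]
```

View pics/w24c.png

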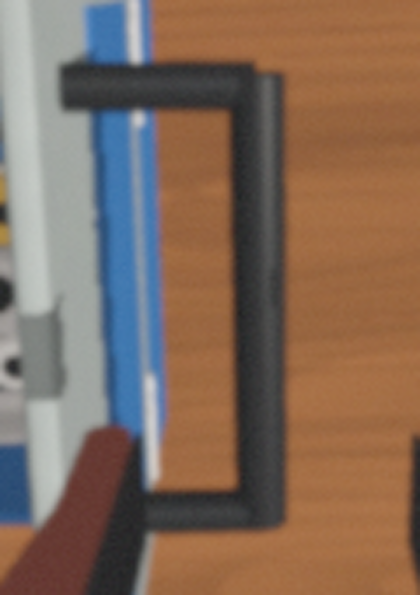

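The bar is centred at wrist column 254, so it sits at y≈344, z≈312.5. Descend and pinch.

```bash
python3 -m creep '[{"tx":0,"ty":-4,"tz":-40,"rx":0,"ry":0,"rz":0,"fingers":128},{"tx":0,"ty":-4,"tz":-80,"rx":0,"ry":0,"rz":0,"fingers":128},{"tx":0,"ty":-4,"tz":-110,"rx":0,"ry":0,"rz":0,"fingers":128},{"tx":0,"ty":-4,"tz":-124,"rx":0,"ry":0,"rz":0,"fingers":128},{"tx":0,"ty":-4,"tz":-124,"rx":0,"ry":0,"rz":0,"fingers":128}]'
python3 - <<'E'
from h import *
w=shot('wrist','w25.png'); o=ctrl.get_obs(); print(o['ee_pos'],o['ft_force'])
E
```

```text
t: 48.92
ee_pos: [553.2, 344.4, 301.3]
orientation: [-1.571, 0.032, -0.03]
ft_force: [0.1, -0.6, -0.3]
width: 43.7
[553.72183956 344.81898186 302.4570083 ] [ 0.41731815 -0.21010759 -0.08750641]
```

View pics/w25.png

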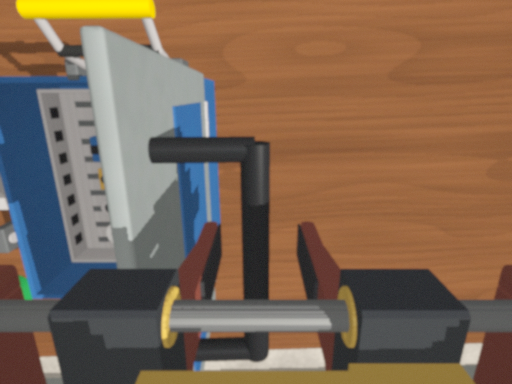

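The bar is at column 257, midway between the fingers. Close.

```bash
python3 -m creep '[{"tx":0,"ty":0,"tz":0,"rx":0,"ry":0,"rz":0,"fingers":255},{"tx":0,"ty":0,"tz":0,"rx":0,"ry":0,"rz":0,"fingers":255},{"tx":0,"ty":0,"tz":0,"rx":0,"ry":0,"rz":0,"fingers":255},{"tx":0,"ty":0,"tz":0,"rx":0,"ry":0,"rz":0,"fingers":255},{"tx":0,"ty":0,"tz":0,"rx":0,"ry":0,"rz":0,"fingers":255},{"tx":0,"ty":0,"tz":0,"rx":0,"ry":0,"rz":0,"fingers":255}]'
python3 - <<'E'
# arc offsets from alpha0 to alpha, tub y & z
import numpy as np
def g(a): return np.array([-185*np.cos(a)+55*np.sin(a),185*np.sin(a)+55*np.cos(a)])
for a0 in (1.61,):
    for a in np.arange(1.5,-.01,-.1): d=g(a)-g(a0); print(round(a,2),'tx %.1f ty %.1f tz %.1f'%(d[0]*.0384,d[0]*.999,d[1]))
E
```

```text
t: 49.72
ee_pos: [553.4, 344.6, 301.8]
orientation: [-1.571, 0.03, -0.031]
ft_force: [0.4, -1.9, 1.6]
width: 12.8
1.5 tx -0.8 ty -20.4 tz 5.7
1.4 tx -1.5 ty -39.4 tz 9.0
1.3 tx -2.3 ty -58.6 tz 10.3
1.2 tx -3.0 ty -77.9 tz 9.7
1.1 tx -3.7 ty -97.0 tz 7.1
1.0 tx -4.4 ty -115.8 tz 2.7
0.9 tx -5.2 ty -134.0 tz -3.6
0.8 tx -5.8 ty -151.5 tz -11.7
0.7 tx -6.5 ty -168.1 tz -21.5
0.6 tx -7.1 ty -183.7 tz -32.8
0.5 tx -7.6 ty -198.0 tz -45.7
0.4 tx -8.1 ty -211.0 tz -60.0
0.3 tx -8.6 ty -222.5 tz -75.5
0.2 tx -8.9 ty -232.4 tz -92.0
0.1 tx -9.2 ty -240.6 tz -109.5
-0.0 tx -9.5 ty -247.0 tz -127.7
```

```bash
python3 -m creep '[{"tx":-1,"ty":-20,"tz":6,"rx":0,"ry":0,"rz":0,"fingers":255},{"tx":-2,"ty":-39,"tz":9,"rx":0,"ry":0,"rz":0,"fingers":255},{"tx":-2,"ty":-59,"tz":10,"rx":0,"ry":0,"rz":0,"fingers":255},{"tx":-3,"ty":-78,"tz":10,"rx":0,"ry":0,"rz":0,"fingers":255},{"tx":-3,"ty":-78,"tz":10,"rx":0,"ry":0,"rz":0,"fingers":255}]'
python3 - <<'E'
from h import *
w=shot('wrist','w26.png'); s=shot('scene'); o=ctrl.get_obs(); print(o['ee_pos'],o['ft_force'],o['width'])
cv2.imwrite('pics/s26.png',cv2.resize(s['pixels'][30:230,230:410],None,fx=3,fy=3,interpolation=cv2.INTER_CUBIC))
E
```

```text
t: 50.35
ee_pos: [550.5, 265.7, 312.8]
orientation: [-1.57, 0.03, -0.032]
ft_force: [-2.4, -3.8, 7.9]
width: 13.2
[550.56181585 265.94178176 312.86878889] [-1.77170866 -3.38266051  8.06972869] 12.980982848437627
```

View pics/s26.png

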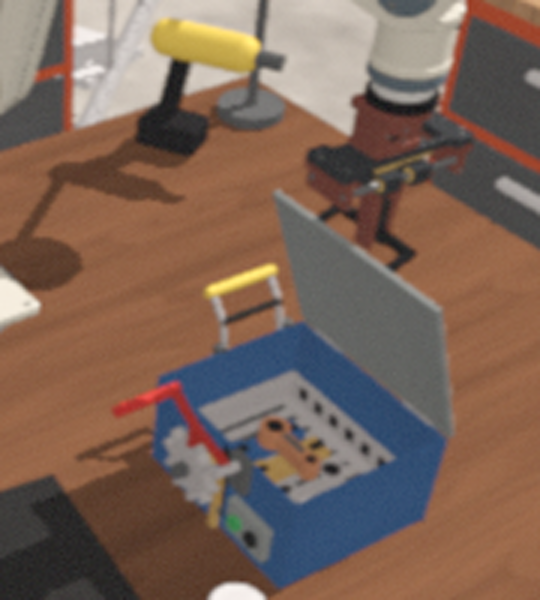

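The lid is following, with about 8 N of force. Continue the arc.

```bash
python3 -m creep '[{"tx":-1,"ty":-19,"tz":-3,"rx":0,"ry":0,"rz":0,"fingers":255},{"tx":-1,"ty":-38,"tz":-7,"rx":0,"ry":0,"rz":0,"fingers":255},{"tx":-2,"ty":-56,"tz":-13,"rx":0,"ry":0,"rz":0,"fingers":255},{"tx":-3,"ty":-74,"tz":-21,"rx":0,"ry":0,"rz":0,"fingers":255},{"tx":-4,"ty":-90,"tz":-31,"rx":0,"ry":0,"rz":0,"fingers":255},{"tx":-4,"ty":-106,"tz":-43,"rx":0,"ry":0,"rz":0,"fingers":255},{"tx":-5,"ty":-120,"tz":-55,"rx":0,"ry":0,"rz":0,"fingers":255},{"tx":-5,"ty":-120,"tz":-55,"rx":0,"ry":0,"rz":0,"fingers":255}]'
python3 - <<'E'
from h import *
w=shot('wrist','w27.png'); s=shot('scene'); o=ctrl.get_obs(); print(o['ee_pos'],o['ft_force'],o['width'])
cv2.imwrite('pics/s27.png',cv2.resize(s['pixels'][30:230,230:410],None,fx=3,fy=3,interpolation=cv2.INTER_CUBIC))
E
```

```text
t: 51.45
ee_pos: [545.4, 144.7, 254.7]
orientation: [-1.573, 0.031, -0.031]
ft_force: [5.8, -2.0, -4.4]
width: 13.3
[545.44947901 144.93375728 254.8784641 ] [ 5.50521806 -2.67388245 -4.23559642] 13.18091093442485
```

View pics/s27.png

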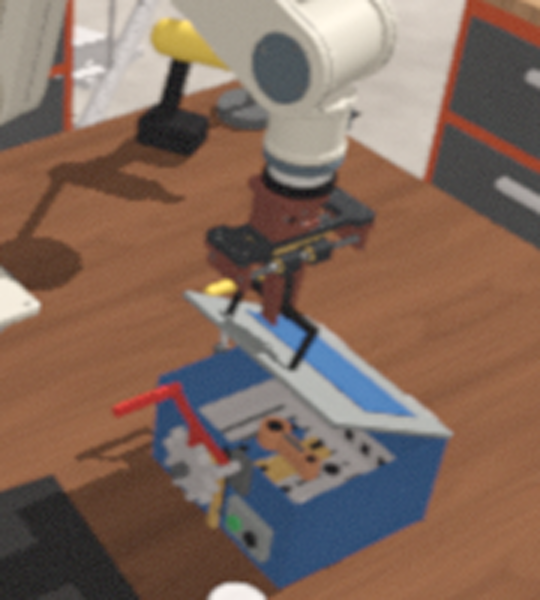

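```bash
python3 -m creep '[{"tx":-1,"ty":-13,"tz":-14,"rx":0,"ry":0,"rz":0,"fingers":255},{"tx":-1,"ty":-24,"tz":-30,"rx":0,"ry":0,"rz":0,"fingers":255},{"tx":-1,"ty":-34,"tz":-46,"rx":0,"ry":0,"rz":0,"fingers":255},{"tx":-2,"ty":-43,"tz":-64,"rx":0,"ry":0,"rz":0,"fingers":255},{"tx":-2,"ty":-47,"tz":-75,"rx":0,"ry":0,"rz":0,"fingers":255},{"tx":-2,"ty":-49,"tz":-80,"rx":0,"ry":0,"rz":0,"fingers":255},{"tx":-2,"ty":-49,"tz":-80,"rx":0,"ry":0,"rz":0,"fingers":255}]'
python3 - <<'E'
from h import *
s=shot('scene'); o=ctrl.get_obs(); print(o['ee_pos'],o['ft_force'],o['width'])
cv2.imwrite('pics/s28.png',cv2.resize(s['pixels'][80:230,230:410],None,fx=4,fy=4,interpolation=cv2.INTER_CUBIC))
E
```

```text
t: 52.42
ee_pos: [542.8, 97.6, 175.7]
orientation: [-1.571, 0.032, -0.029]
ft_force: [4.4, 1.9, -5.8]
width: 13.3
[542.75959419  97.70084617 175.91200499] [ 3.97438896  1.85110601 -5.5574034 ] 13.484456656954972
```

View pics/s28.png

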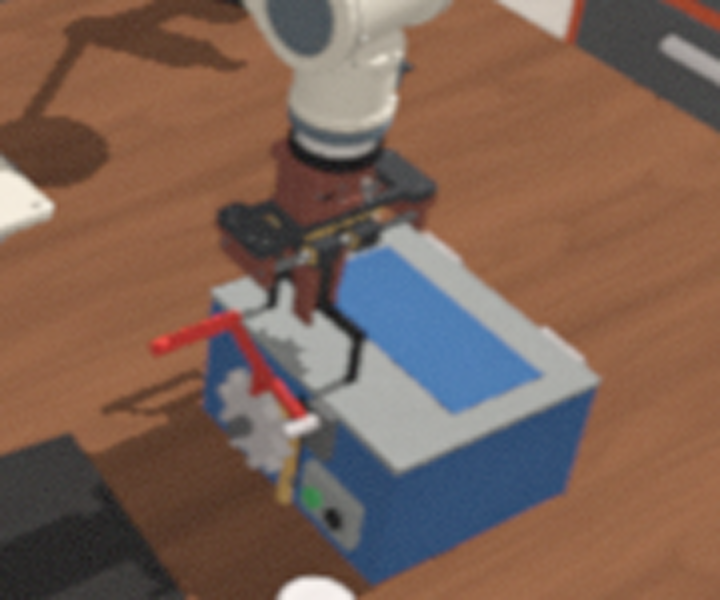

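```bash
for i in 1 2; do python3 -m creep '[{"tx":0,"ty":0,"tz":-2,"rx":0,"ry":0,"rz":0,"fingers":255},{"tx":0,"ty":0,"tz":-3,"rx":0,"ry":0,"rz":0,"fingers":255},{"tx":0,"ty":0,"tz":-3,"rx":0,"ry":0,"rz":0,"fingers":255}]'; done
```

```text
t: 52.85
ee_pos: [542.7, 97.2, 173.9]
orientation: [-1.572, 0.031, -0.029]
ft_force: [-1.2, -5.2, 4.3]
width: 13.3
t: 53.22
ee_pos: [542.8, 96.9, 172.7]
orientation: [-1.572, 0.031, -0.03]
ft_force: [-7.6, -7.8, 21.7]
width: 13.2
```

The force rose to 22 N at the stop, so the lid is seated. I'll press slightly more, then release and go up.

```bash
python3 -m creep '[{"tx":0,"ty":0,"tz":-1,"rx":0,"ry":0,"rz":0,"fingers":255},{"tx":0,"ty":0,"tz":-1,"rx":0,"ry":0,"rz":0,"fingers":255},{"tx":0,"ty":0,"tz":0,"rx":0,"ry":0,"rz":0,"fingers":140},{"tx":0,"ty":0,"tz":0,"rx":0,"ry":0,"rz":0,"fingers":140},{"tx":0,"ty":0,"tz":0,"rx":0,"ry":0,"rz":0,"fingers":140},{"tx":0,"ty":0,"tz":0,"rx":0,"ry":0,"rz":0,"fingers":140},{"tx":0,"ty":0,"tz":50,"rx":0,"ry":0,"rz":0,"fingers":140},{"tx":0,"ty":0,"tz":110,"rx":0,"ry":0,"rz":0,"fingers":140},{"tx":0,"ty":0,"tz":110,"rx":0,"ry":0,"rz":0,"fingers":140}]'
python3 - <<'E'
from h import *
s=shot('scene'); w=shot('wrist','w29.png'); t=shot('top'); o=ctrl.get_obs(); print(o['ee_pos'],o['ft_force'],o['width'])
cv2.imwrite('pics/s29.png',cv2.resize(s['pixels'][80:230,230:410],None,fx=4,fy=4,interpolation=cv2.INTER_CUBIC))
E
```

```text
t: 54.35
ee_pos: [546.0, 98.3, 285.3]
orientation: [-1.569, 0.024, -0.037]
ft_force: [-0.1, -0.2, -0.1]
width: 39.9
[542.59312328  97.73295667 279.69103382] [0.14883081 0.02738256 0.57983332] 39.77881132432888
```

View pics/s29.png

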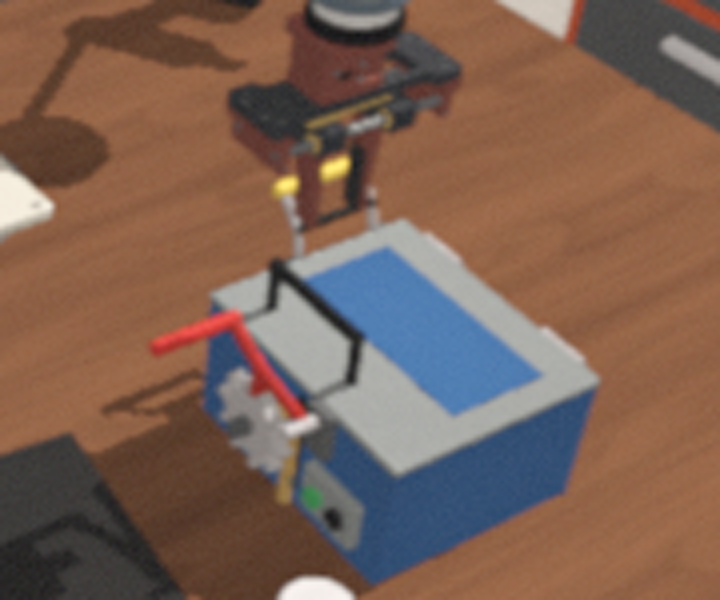

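View pics/w29.png

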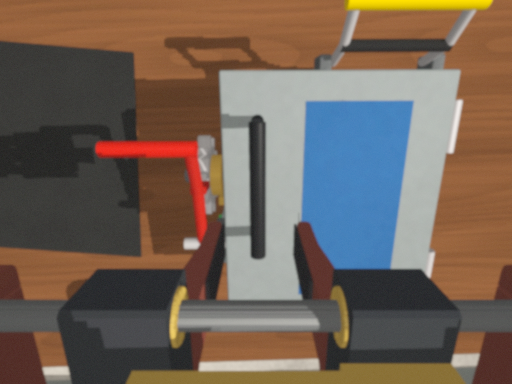

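```bash
python3 - <<'E'
from h import *
s=shot('scene'); t=shot('top'); w=shot('wrist')
c=np.array([577,171]);r=np.radians(-2.2)
def tub(x,y,z): return [c[0]+x*np.cos(r)-y*np.sin(r),c[1]+x*np.sin(r)+y*np.cos(r),z]
for z in (138,143,148): print(z,[((proj(s,tub(x,-110,z))-[230,80])*4).round().tolist() for x in (130,-130)])
# handle bar (x -30±53, y -75, z185)
for z in (185,190): print([((proj(s,tub(x,-75,z))-[230,80])*4).round().tolist() for x in (-87,27)],[proj(w,tub(x,-75,z)).round(1).tolist() for x in (-90,30)])
cv2.imwrite('pics/t29.png',cv2.resize(t['pixels'][110:260,30:230],None,fx=4,fy=4,interpolation=cv2.INTER_CUBIC))
E
```

```text
138 [[392.0, 471.0], [209.0, 293.0]]
143 [[392.0, 466.0], [210.0, 288.0]]
148 [[393.0, 462.0], [210.0, 284.0]]
[[274.0, 264.0], [355.0, 338.0]] [[257.8, 124.7], [258.0, 259.3]]
[[274.0, 260.0], [355.0, 334.0]] [[257.7, 125.3], [257.9, 262.2]]
```

View pics/t29.png

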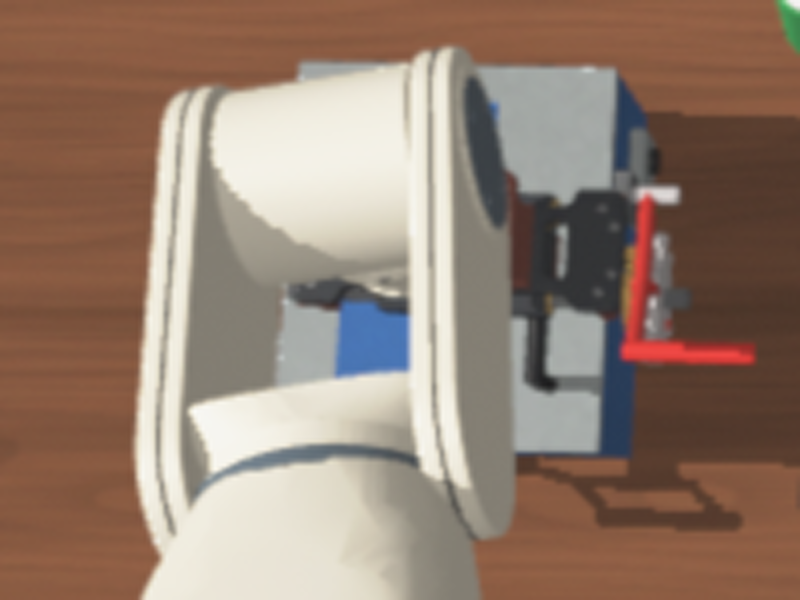

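The lid corners and handle match the shut prediction within 2 mm. Now the clamp: hover over the yellow bar at about (403,218,189).

```bash
python3 -m creep '[{"tx":0,"ty":0,"tz":20,"rx":0,"ry":0,"rz":-0.18,"fingers":120},{"tx":-139,"ty":120,"tz":20,"rx":0,"ry":0,"rz":-1.571,"fingers":120},{"tx":-139,"ty":120,"tz":20,"rx":0,"ry":0,"rz":-1.571,"fingers":120},{"tx":-139,"ty":120,"tz":20,"rx":0,"ry":0,"rz":-1.571,"fingers":120},{"tx":-139,"ty":120,"tz":20,"rx":0,"ry":0,"rz":-1.571,"fingers":120},{"tx":-139,"ty":120,"tz":20,"rx":0,"ry":0,"rz":-1.571,"fingers":120},{"tx":-139,"ty":120,"tz":20,"rx":0,"ry":0,"rz":-1.571,"fingers":120},{"tx":-139,"ty":120,"tz":20,"rx":0,"ry":0,"rz":-1.571,"fingers":120},{"tx":-139,"ty":120,"tz":20,"rx":0,"ry":0,"rz":-1.571,"fingers":120},{"tx":-139,"ty":120,"tz":20,"rx":0,"ry":0,"rz":-1.571,"fingers":120}]'
python3 -m creep '[{"tx":0,"ty":0,"tz":0,"rx":0,"ry":0,"rz":0,"fingers":120},{"tx":0,"ty":0,"tz":0,"rx":0,"ry":0,"rz":0,"fingers":120}]'
python3 - <<'E'
from h import *
w=shot('wrist','w30.png'); o=ctrl.get_obs(); print(o['ee_pos'],o['width'],cv2.Rodrigues(o['orientation'])[0][:,2].round(3),[proj(w,p).round() for p in ([401.5,169,188.6],[403,218,188.6],[405,267,188.6])])
s=shot('scene');cv2.imwrite('pics/s30.png',cv2.resize(s['pixels'][80:230,230:410],None,fx=4,fy=4,interpolation=cv2.INTER_CUBIC))
E
```

```text
t: 55.9
ee_pos: [403.9, 217.6, 299.7]
orientation: [-1.193, 1.238, -1.237]
ft_force: [0.6, -0.6, 0.3]
width: 46.3
t: 56.15
ee_pos: [404.2, 217.8, 300.4]
orientation: [-1.192, 1.237, -1.237]
ft_force: [-0.7, -0.5, 1.1]
width: 46.6
[404.18760489 217.75328295 300.49154289] 46.7984960109074 [ 0.999 -0.038 -0.   ] [array([259., 237.]), array([258., 188.]), array([258., 133.])]
```

View pics/w30.png

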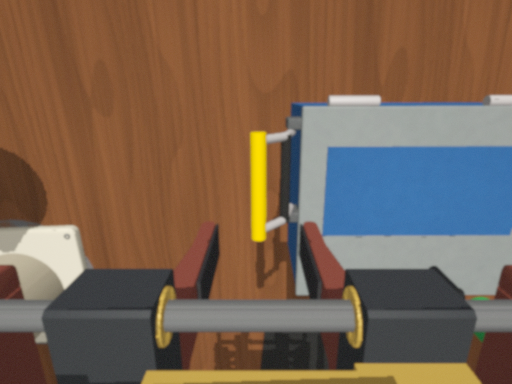

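View pics/s30.png

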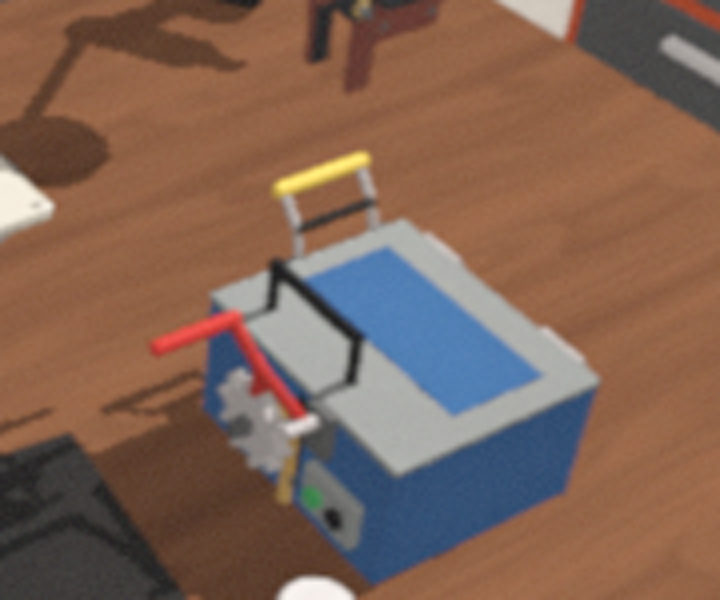

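```bash
python3 - <<'E'
from h import *
w=shot('wrist'); s=shot('scene')
f=lambda u,v:(u/4+230-.4,v/4+80-.4)
print('bar',[x for x in (tri(w,(258.5,187),s,f(322,174)))])
print('rod',[x for x in (tri(w,(286,182),s,f(336,216)))])
o,r=ray(s,*f(336,216)); k=(219-o[1])/r[1]; print(o+k*r)
print('arm foot', tri(w,(293,214),s,f(300,258)))
cv2.imwrite('pics/w30c.png',cv2.resize(w['pixels'][110:260,230:330],None,fx=4,fy=4,interpolation=cv2.INTER_CUBIC))
E
```

```text
bar [array([403.31757817, 218.16135128, 187.67241754]), np.float64(0.3431927173290054)]
rod [array([431.45257676, 214.53307524, 159.21121424]), np.float64(1.9838844163818374)]
[428.21062817 219.         155.14233134]
arm foot (array([440.21812598, 169.42895699, 134.4716896 ]), np.float64(0.39491846525689117))
```

View pics/w30c.png

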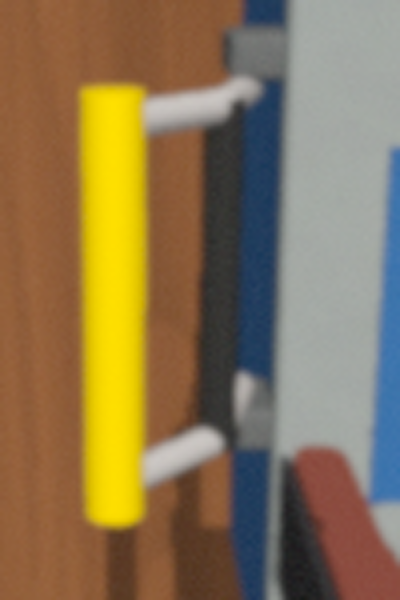

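The bar is at (403.3,218.2,187.7) and the rod 40 mm from it (39 expected), so clamp angle ≈1.19. Descend with a narrow opening and pinch.

```bash
python3 -m creep '[{"tx":-1,"ty":0,"tz":-50,"rx":0,"ry":0,"rz":0,"fingers":170},{"tx":-1,"ty":0,"tz":-85,"rx":0,"ry":0,"rz":0,"fingers":170},{"tx":-1,"ty":0,"tz":-112,"rx":0,"ry":0,"rz":0,"fingers":170},{"tx":-1,"ty":0,"tz":-120,"rx":0,"ry":0,"rz":0,"fingers":170},{"tx":-1,"ty":0,"tz":-120,"rx":0,"ry":0,"rz":0,"fingers":170},{"tx":-1,"ty":0,"tz":-120,"rx":0,"ry":0,"rz":0,"fingers":255},{"tx":-1,"ty":0,"tz":-120,"rx":0,"ry":0,"rz":0,"fingers":255},{"tx":-1,"ty":0,"tz":-120,"rx":0,"ry":0,"rz":0,"fingers":255},{"tx":-1,"ty":0,"tz":-120,"rx":0,"ry":0,"rz":0,"fingers":255},{"tx":-1,"ty":0,"tz":-120,"rx":0,"ry":0,"rz":0,"fingers":255}]'
python3 - <<'E'
import numpy as np
def g(b): a=np.radians(53.13)+b; return 75*np.array([np.cos(a),np.sin(a)])
for b in np.arange(1.1,-.01,-.1): d=g(b)-g(1.19); print(round(b,2),d.round(1))
from h import *
w=shot('wrist','w31.png')
E
```

```text
t: 57.6
ee_pos: [403.7, 218.1, 181.6]
orientation: [-1.189, 1.237, -1.238]
ft_force: [-1.7, -0.1, 6.5]
width: 13.4
1.1 [5.9 3.2]
1.0 [12.8  6.2]
0.9 [20.   8.5]
0.8 [27.3 10. ]
0.7 [34.7 10.8]
0.6 [42.2 10.9]
0.5 [49.7 10.2]
0.4 [57.1  8.7]
0.3 [64.2  6.5]
0.2 [71.2  3.7]
0.1 [77.8  0.1]
-0.0 [84.  -4.1]
```

View pics/w31.png

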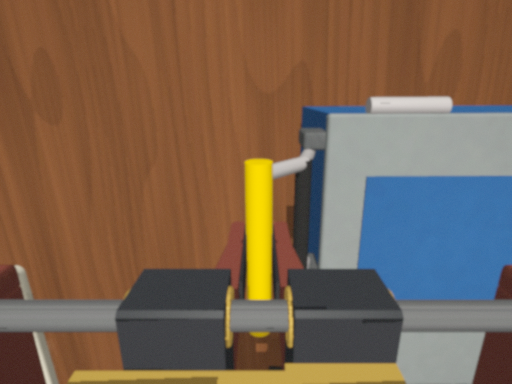

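Pinched. Swing the first half.

```bash
python3 -m creep '[{"tx":6,"ty":0,"tz":3,"rx":0,"ry":0,"rz":0,"fingers":255},{"tx":13,"ty":0,"tz":6,"rx":0,"ry":0,"rz":0,"fingers":255},{"tx":20,"ty":-1,"tz":8,"rx":0,"ry":0,"rz":0,"fingers":255},{"tx":27,"ty":-1,"tz":10,"rx":0,"ry":0,"rz":0,"fingers":255},{"tx":35,"ty":-1,"tz":11,"rx":0,"ry":0,"rz":0,"fingers":255},{"tx":42,"ty":-2,"tz":11,"rx":0,"ry":0,"rz":0,"fingers":255},{"tx":42,"ty":-2,"tz":11,"rx":0,"ry":0,"rz":0,"fingers":255}]'
python3 - <<'E'
from h import *
s=shot('scene'); cv2.imwrite('pics/s32.png',cv2.resize(s['pixels'][80:230,230:410],None,fx=4,fy=4,interpolation=cv2.INTER_CUBIC)); print(ctrl.get_obs()['ft_force'])
E
```

```text
t: 58.52
ee_pos: [444.9, 215.7, 191.8]
orientation: [-1.191, 1.239, -1.238]
ft_force: [-3.3, -1.7, 3.3]
width: 13.1
[-3.2127121  -0.59087692  5.10570161]
```

View pics/s32.png

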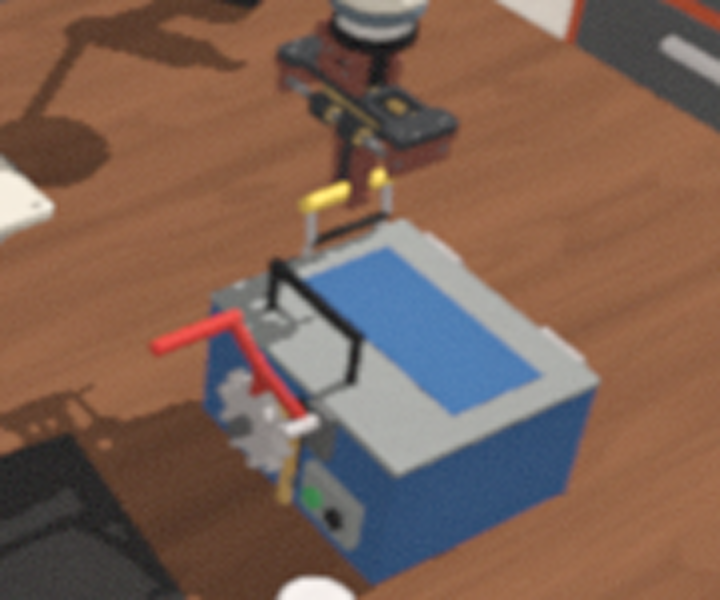

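The clamp is following with low forces. Second half.

```bash
python3 -m creep '[{"tx":7,"ty":0,"tz":-1,"rx":0,"ry":0,"rz":0,"fingers":255},{"tx":15,"ty":0,"tz":-2,"rx":0,"ry":0,"rz":0,"fingers":255},{"tx":22,"ty":-1,"tz":-4,"rx":0,"ry":0,"rz":0,"fingers":255},{"tx":29,"ty":-1,"tz":-7,"rx":0,"ry":0,"rz":0,"fingers":255},{"tx":36,"ty":-1,"tz":-11,"rx":0,"ry":0,"rz":0,"fingers":255},{"tx":40,"ty":-1,"tz":-14,"rx":0,"ry":0,"rz":0,"fingers":255},{"tx":40,"ty":-1,"tz":-14,"rx":0,"ry":0,"rz":0,"fingers":255}]'
python3 -m creep '[{"tx":2,"ty":0,"tz":-2,"rx":0,"ry":0,"rz":0,"fingers":255},{"tx":2,"ty":0,"tz":-2,"rx":0,"ry":0,"rz":0,"fingers":255}]'
python3 - <<'E'
from h import *
s=shot('scene'); cv2.imwrite('pics/s33.png',cv2.resize(s['pixels'][80:230,230:410],None,fx=4,fy=4,interpolation=cv2.INTER_CUBIC)); print(ctrl.get_obs()['ft_force'])
E
```

```text
t: 59.45
ee_pos: [484.6, 214.1, 177.2]
orientation: [-1.193, 1.239, -1.238]
ft_force: [-5.2, -2.3, 2.5]
width: 13.1
t: 59.7
ee_pos: [484.9, 214.1, 176.7]
orientation: [-1.195, 1.241, -1.237]
ft_force: [-16.2, -3.9, 23.4]
width: 13.1
[-15.73667267  -2.94520341  23.16590145]
```

View pics/s33.png

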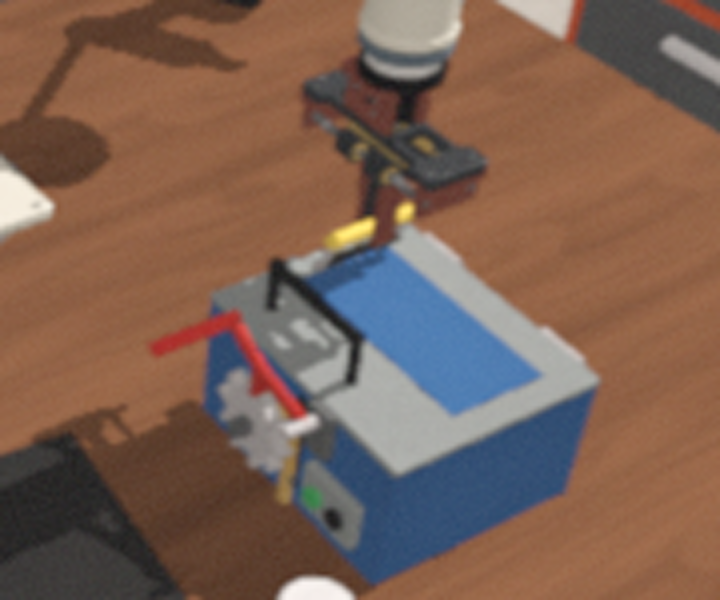

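The force jumped at the stop (28 N over 2 mm), so the clamp is fully down. Open and withdraw.

```bash
python3 -m creep '[{"tx":0,"ty":0,"tz":0,"rx":0,"ry":0,"rz":0,"fingers":165},{"tx":0,"ty":0,"tz":0,"rx":0,"ry":0,"rz":0,"fingers":165},{"tx":0,"ty":0,"tz":0,"rx":0,"ry":0,"rz":0,"fingers":165},{"tx":0,"ty":0,"tz":0,"rx":0,"ry":0,"rz":0,"fingers":165},{"tx":0,"ty":0,"tz":50,"rx":0,"ry":0,"rz":0,"fingers":165},{"tx":0,"ty":0,"tz":110,"rx":0,"ry":0,"rz":0,"fingers":165},{"tx":0,"ty":0,"tz":170,"rx":0,"ry":0,"rz":0,"fingers":165},{"tx":0,"ty":0,"tz":170,"rx":0,"ry":0,"rz":0,"fingers":165}]'
python3 -m creep '[{"tx":-40,"ty":-50,"tz":0,"rx":0,"ry":0,"rz":0,"fingers":165},{"tx":-70,"ty":-100,"tz":0,"rx":0,"ry":0,"rz":0,"fingers":165},{"tx":-90,"ty":-160,"tz":0,"rx":0,"ry":0,"rz":0,"fingers":165},{"tx":-100,"ty":-220,"tz":0,"rx":0,"ry":0,"rz":0,"fingers":165},{"tx":-100,"ty":-280,"tz":0,"rx":0,"ry":0,"rz":0,"fingers":165},{"tx":-100,"ty":-340,"tz":0,"rx":0,"ry":0,"rz":0,"fingers":165},{"tx":-100,"ty":-400,"tz":0,"rx":0,"ry":0,"rz":0,"fingers":165},{"tx":-100,"ty":-450,"tz":0,"rx":0,"ry":0,"rz":0,"fingers":165},{"tx":-100,"ty":-450,"tz":0,"rx":0,"ry":0,"rz":0,"fingers":165}]'
python3 - <<'E'
from h import *
s=shot('scene','s34f.png'); t=shot('top','t34f.png')
cv2.imwrite('pics/s34.png',cv2.resize(s['pixels'][80:230,230:410],None,fx=4,fy=4,interpolation=cv2.INTER_CUBIC))
cv2.imwrite('pics/t34.png',cv2.resize(t['pixels'][110:260,30:230],None,fx=4,fy=4,interpolation=cv2.INTER_CUBIC))
print(ctrl.get_obs()['ft_force'])
f=lambda u,v:(u/4+230-.4,v/4+80-.4)
E
```

```text
t: 60.75
ee_pos: [489.8, 215.8, 350.9]
orientation: [-1.181, 1.233, -1.239]
ft_force: [-0.1, 0.4, -0.9]
width: 31.1
t: 61.88
ee_pos: [386.7, -237.7, 344.3]
orientation: [-1.189, 1.243, -1.24]
ft_force: [0.4, 0.1, -0.3]
width: 30.5
[-0.90744086  0.76685492  0.38748567]
```

View pics/s34.png

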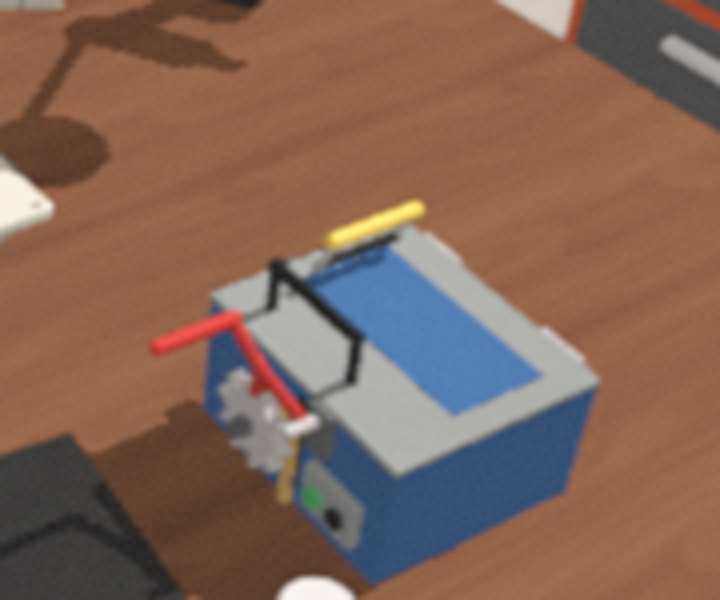

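View pics/t34.png

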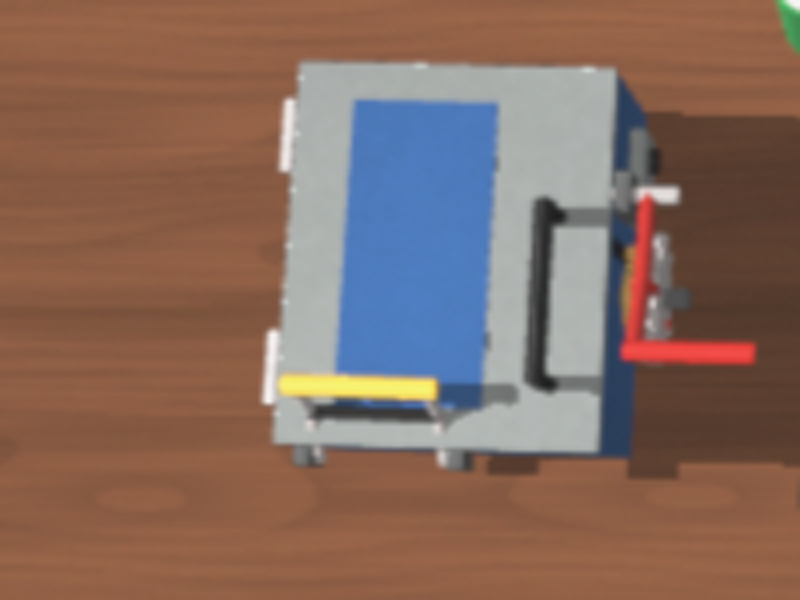

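View pics/t34f.png

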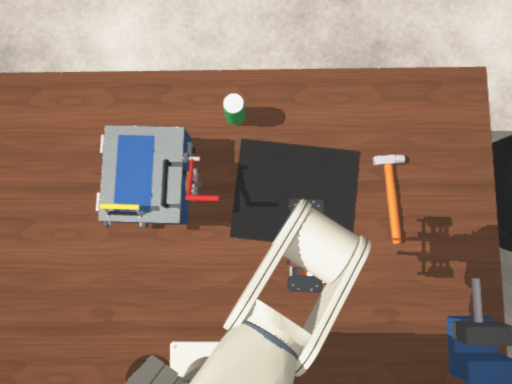

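```bash
python3 - <<'E'
from h import *
s=shot('scene'); t=shot('top')
f=lambda u,v:(u/4+230-.4,v/4+80-.4); g=lambda u,v:(u/4+30-.4,v/4+110-.4)
print('yel',tri(s,f(376,224),t,g(358,387)))
print('rod',tri(s,f(364,248),t,g(372,411)))
c=np.array([577,171]);r=np.radians(-2.2)
def tub(x,y,z): return [c[0]+x*np.cos(r)-y*np.sin(r),c[1]+x*np.sin(r)+y*np.cos(r),z]
for z in (138,146): print(z,[((proj(s,tub(x,-110,z))-[230,80])*4).round().tolist() for x in (130,-130)],[((proj(t,tub(x,-110,z))-[30,110])*4).round().tolist() for x in (130,-130)])
a=cv2.imread('pics/scene0.png')[155:185,262:305].astype(int);b=s['pixels'][155:185,262:305].astype(int)
for im in (a,b):
    hsv=cv2.cvtColor(im.astype(np.uint8),cv2.COLOR_BGR2HSV); m=((hsv[...,0]<5)|(hsv[...,0]>174))&(hsv[...,1]>150); v,u=np.where(m); print(m.sum(),u.mean().round(2),v.mean().round(2))
E
```

```text
yel (array([484.04647873, 215.24739553, 182.14577217]), np.float64(0.4547687629393441))
rod (array([471.09997238, 217.27237368, 146.04608632]), np.float64(1.5994002301942805))
138 [[392.0, 471.0], [209.0, 293.0]] [[616.0, 70.0], [597.0, 450.0]]
146 [[393.0, 463.0], [210.0, 286.0]] [[614.0, 67.0], [595.0, 450.0]]
172 24.32 12.41
179 24.68 12.7
```

All checks agree. From its start and end positions, the clamp bar now sits (44.7, 60.3) mm from its hinge, where (45, 60) is fully down. The lid corners and the pawl match as well. Handing in.

```bash
python3 -c "
from workcell import ctrl
print(ctrl.close_job())"
```

```text
the job is handed in; nothing more can be done
None
```

The job is handed in at about 62 s of the 210 s allowed. No verdict was reported, so the results below rest on my own last checks.

- **Parts:** All five are in the basket. Four lie side by side and the copper rod lies across them. I nudged the copper rod about 40 mm on the mat first, because the gripper would have grazed the pawl bar.
- **Basket and pawl:** I held the pawl lifted until the basket stopped; its far corner matched a depth of 77 mm. After release the pawl grip was back within about 0.5 px of where it started.
- **Lid:** It is shut. The force rose to about 22 N at the stop, and the lid corners match the shut position within about 2 mm.
- **Clamp:** It is fully down. The bar measured (44.7, 60.3) mm from its hinge, against a target of (45, 60), taking the given bar radius.
- **Bystanders:** The can, hammer and jar were not touched. The can and hammer show at their starting places in the last top view. The arm hid the jar there, and it was last seen in place after the copper rod was set down.

No check failed. The one disagreement was early on: shadows made the copper rod's measured angle differ by about 7°, and measuring its two ring centres settled it. I saw no slipped grip and no knocked part.

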